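# Load the heel press and clamp a heel

### The arm

A 6-joint arm with a two-finger parallel gripper is mounted at the origin on the work surface. World frame = base frame: x ahead of the robot, y to its left, z up, the work surface at z = 0. Lengths are in m, angles in rad, forces in N, time in s.
With the tool pointing down it reaches from about 0.375 to 0.975 m from the base axis. Payload 3.8 kg.
Tool frame: the origin (TCP) lies where the fingers leave the gripper's body, on its centre line; the fingertips stand 73 mm ahead of it and the grasp point (between the pads) lies 54 mm ahead of it (nose_length is the distance from the TCP to the fingertips, in m); z points along the fingers, y is the line along which they close (so a half turn about z gives the same grasp; the last joint's range is limited). The gripper opens to 85 mm and grips with 20 to 120 N. Pads are 22 mm wide; open, the fingers measure 114 mm over their backs; the gripper's body (76 mm by 85 mm) begins 54 mm behind the grasp point. The pads swing forward as they close: fully open they stand 13 mm farther back than shut.
Start: joints at [1.139, 0.264, 1.604, -0, 1.274, -0.037], TCP at [0.26, 0.623, 0.304] pointing down, gripper open.
Joint ranges: [-2.63, 2.63], [-0.94, 2.18], [0.31, 2.57], [-1.31, 4.45], [0, 2.66], [-2.55, 2.55]. Speed limits (rad/s): [2.57, 2.57, 3.14, 3.14, 3.14, 3.14].

### API

Orientations are given as a rotation vector (axis times angle).
In Python, from workcell import read_state, read_camera, calibration, finish_job, look_for, cut_out, tip_of, nose_length gives the robot as it stands.
- The arm moves only by the tool step_arm, never from a script. Its argument "targets" is a list of rows, each a list of 3 entries, a list of its own where there are three numbers: the turn, a rotation vector about the tool's x, y, z in rad, then the shift along the tool's x, y, z in mm, then the finger opening in mm, from 0 to 85.4. In form: [[[ax, ay, az], [x, y, z], grip], ...]. A call has 1 to 5 rows; each row shifts and turns the commanded pose from where the row before left it, along the tool's axes as they then stand; what a row does not reach is not made up. A row lasts 1/12 s, in which the tool goes at most 41.7 mm and 7.16 degrees, less where a joint would pass 70% of its speed; a pose out of reach is approached as far as the arm can. A call with a gripper value outside its range is refused whole. The fingers move at their own pace and stop on an object; "grip_force" is the grip in N (left out, the last holds). Time passes only in rows, so rows that do not move let the fingers close. It gives the time, the measured TCP pose, the force, the opening and the grip force at its end, in the units of the state.
- read_state(): the state, without advancing time (a new reading comes with each control period).
- read_camera(name): name is "scene" or "top" or "wrist"; returns the picture (420x560x3 uint8, red, green, blue); there is no depth.
- calibration(name): a dict with "camera_matrix" (3x3 intrinsics, pixels), "R" (3x3) and "t" (3): a world point X has camera coordinates R X + t. Camera axes: x right, y down, z forward; pixel columns grow to the right and rows downward; lengths in m; the calibration is good to about 2 mm. A picture is of the moment at which its call begins: read the wrist's pose just before it. calibration takes no time and is no camera call; for the wrist camera it gives the pose at the moment of the call.
- finish_job(): hands the job in; it is judged then, once.
Trained networks look in the newest picture that a camera, given by its name, has taken for a name from the list of things; names that differ only in an ending like _2 or _b are one class to them, and where a whole thing is asked for, a point or a joint stands for the part that bears it (a point fixed in the world has none). Each returns a list of dicts, best first, with "score" (0 to 1); they miss things now and then, are a little off and sometimes report something else, mostly with a low value. They report only what shows in the picture. A call takes as long as a camera call. They do not tell look-alikes from the thing itself.
- look_for(camera, query): "extent" ([left, top, right, bottom] in pixels, round what is visible of it).
- cut_out(camera, query): "region" (420x560 bool, what is visible of it) and "extent" ([left, top, right, bottom] in pixels, round what is visible of it).
- tip_of(camera, query): "at" ([row, column] in pixels: a listed point, or the origin of a listed thing).
The state is a dict: "time": time; "q": joint angles; "joint_vel": joint speeds; "joint_torque": joint torques, N m; "tool_pos": TCP position; "tcp_rot": TCP orientation; "wrist_force": force on the tool from outside, world axes, zero at the start; "torque": the same for the moment, N m; "width": opening from 0.0 (shut) to 1.0 (fully open); "grip_force": force on a finger pad.
Only numpy, scipy, OpenCV 4.12 (cv2) and the standard library are available. Lean on these libraries where they do the work, as an engineer would, in place of code of your own. Each camera call takes 0.05 s, during which the arm holds its last target. There are 200 camera calls.

### The job

Press a rubber top piece onto a heel: stand the leather heel block in the middle of the press tray and lay the rubber top piece of the same outline on it, flush all round with the flat edges on the same side. Then slide the loaded tray into the guide slots of the screw press until it is fully home against the back stop, and wind the handwheel clockwise until the platen bears firmly on the top piece. Leave the small top piece and the tin where they are.

Things in the scene. Friction and masses are not known exactly. Their poses are not given: they have to be found in the camera images.
- press: Green C-frame bench screw press, fixed. Origin at bench level below the screw axis; x = the way the tray goes in, z up. Dark bed plate x -310 to +145 mm, 190 mm wide, top 20 mm above the bench. Column at x 75 to 140; head 80 mm wide, 146 to 196 mm above the bench, reaching out to x = -35 mm over the throat; the handwheel is above the head
- slot_mouth (a point): on the bed between the near ends of the two straight steel guides (press x = -70 mm; they run to +65 mm). The guides are 132 mm apart inside; lips reach in 8 mm, so the tray's side edges run in slots 12 mm high. Before this point the guides flare outwards, to about 155 mm wide at x = -104 mm
- back_stop (a point): middle of the front face of the back stop (press x = +65 mm, 25 mm above the bench), which the tray's leading edge meets when home; the tray's centre is then on the screw axis
- tray: Aluminium press tray, loose, starting on the bed plate outside the guides. Plate 130 (x) x 128 (y) x 5 mm; origin at the centre of its underside; x points from the handle to the leading edge. A rim, its top 11 mm above the underside, bounds a 98 x 98 mm square in the middle; outside it the 12 mm wide side edges are free for the slots. Mass 0.3 to 0.55 kg
- tray_handle (a point): point on the axis of the tray's straight wooden handle, 155 mm behind the tray's centre, 30 mm above its underside. The handle is 20 mm wide, 22 mm high and runs along the tray's x, from tray x = -65 to -195 mm
- heel: Heel block of stacked brown leather, D-shaped: 60 mm long (x), 58 mm wide (y), 30 mm high, 0.11 kg. Origin at the centre of its underside; flat edge at x = -30 mm, straight sides from there to x = +1 mm, then a half round of radius 29 mm ending at x = +30 mm. Starts standing on the bench
- top_piece: Black rubber top piece with the same D outline as the heel block (60 by 58 mm, flat edge at x = -30 mm, round at +x), 8 mm thick, about 35 g; origin at the centre of its underside. Starts lying on the bench
- heel_flat (a point): middle of the flat edge, on the heel block's upper face (its x = -30, y = 0, z = 30 mm)
- heel_round (a point): rearmost point of the round edge, on the heel block's upper face (its x = +30, y = 0, z = 30 mm)
- top_flat (a point): middle of the flat edge, on the top piece's underside (its x = -30, y = 0, z = 0)
- top_round (a point): rearmost point of the round edge, on the top piece's underside (its x = +30, y = 0, z = 0)
- small_top_piece: bystander: a smaller black rubber D, 44 by 40 mm, 8 mm thick, for another shoe, lying on the bench; origin at the centre of its underside
- tin: bystander: tin can, 64 mm in diameter, 60 mm high; origin at the centre of its underside
- wheel_hub (a point): point on the vertical screw axis at the mid-height of the crank handle, 245 mm above the bench; the wheel keeps its height as it turns. The screw (20 mm in diameter) stands up through the hub to at most 251 mm above the bench
- crank_grip (a point): middle of the freely spinning upright black crank handle on the handwheel's rim: 20 mm in diameter, 55 mm tall (218 to 273 mm above the bench), its axis 58 mm from the screw axis; the rim (65 mm outer radius) lies just below. It may be gripped from above and led round in a circle without turning the hand
- wheel (a joint): handwheel angle in rad, 0 with the platen fully raised, growing clockwise seen from above. Each full clockwise turn lowers the platen by 30 mm. Turning takes about 0.2 N m (3.5 N at the crank handle), and about 1 N more at the handle per 12 N of pressing; the wheel stays where it is left, holding some 40 N
- platen: round steel platen, 100 mm in diameter, faced with a 10 mm rubber cushion, on the screw axis; origin at the centre of the cushion's flat underside: 105 mm above the bench with the wheel at 0, lower by 4.77 mm per rad. The top of the stack on the tray, when home, is 63 mm above the bench; the cushion then yields 1 mm per 15 N, by up to 5 mm
Not all that is in view belongs to the job. Leave any white look-alike of the top_piece alone.

How it is judged:
By the outcome, as a careful person would: the job done as asked, in the order asked, and still so for the second after the job is handed in, with the robot touching nothing.
It also fails if it takes over 72 s, if anything falls off the work surface, if the arm or the gripper's body presses on something with over 40 N, if the wrist force passes 120 N, or if a joint passes its speed limit or range.

## Working session

There is one attempt and no reset: what is moved stays moved. The work goes in short steps, Python scripts to look and compute and a tool call to move; the robot and the scene stay as the last step left them, time stands still between calls to the robot, and variables do not carry over. Pictures are saved under pics/ and viewed, at most 10 in all, crops included, and the job is handed in when it is done.

Besides the shell and the picture viewer there is one more tool, called after "Emit:" as a command line: name --argument value ..., lists and objects as JSON in quotes. step_arm: Moves the arm, as the interface text tells. Its arguments: {"type":"object","properties":{"targets":{"type":"array","items":{"type":"array"}},"grip_force":{"type":"number"}},"required":["targets"]}

```bash
mkdir -p pics; ls; cat > h.py <<'E'
import numpy as np, cv2
from scipy.spatial.transform import Rotation as Ro
from workcell import *
def snap(cam,name=None):
    im=read_camera(cam)
    if name: cv2.imwrite(f'pics/{name}.png',im[:,:,::-1])
    return im,calibration(cam)
def ray(c,u,v,z):
    "pixel col u,row v -> world pt at height z"
    K,R,t=map(np.array,(c['camera_matrix'],c['R'],c['t']))
    d=R.T@np.linalg.solve(K,[u,v,1.]); o=-R.T@t
    return o+d*(z-o[2])/d[2]
def proj(c,X):
    K,R,t=map(np.array,(c['camera_matrix'],c['R'],c['t']))
    p=K@(R@np.array(X)+t); return p[:2]/p[2]
def tip(cam,c,q,z,n=2):
    for r in tip_of(cam,q)[:n]:
        a=r['at']; print(q,round(r['score'],2),np.round(a),np.round(ray(c,a[1],a[0],z)*1000))
E
python3 - <<'E'
from h import *
im,c=snap('top','top0')
ims,cs=snap('scene','scene0')
for q,z in [('slot_mouth',.02),('back_stop',.025),('tray',.02),('tray_handle',.05),('heel_flat',.03),('heel_round',.03),('top_flat',0),('top_round',0),('small_top_piece',0),('tin',0),('wheel_hub',.245),('crank_grip',.245),('press',0)]:
    tip('top',c,q,z,3)
s=read_state();print(s['tool_pos'],s['tcp_rot'],s['wrist_force'],nose_length() if callable(nose_length) else nose_length)
cv2.imwrite('pics/both.png',np.hstack([cv2.resize(im,(800,600))])[:,:,::-1])
E
```

```text
pics
slot_mouth 0.57 [213. 193.] [591. 144.  20.]
slot_mouth 0.23 [224. 166.] [564. 212.  20.]
back_stop 0.95 [224. 138.] [565. 279.  25.]
back_stop 0.57 [256. 402.] [ 468. -386.   25.]
back_stop 0.27 [260. 357.] [ 462. -271.   25.]
tray 0.55 [207. 250.] [602.  -2.  20.]
tray 0.23 [233. 367.] [ 529. -302.   20.]
tray_handle 0.83 [201. 314.] [ 611. -166.   50.]
tray_handle 0.42 [267. 362.] [ 443. -277.   50.]
heel_flat 0.55 [254. 405.] [ 473. -392.   30.]
heel_flat 0.51 [258. 353.] [ 465. -260.   30.]
heel_round 0.91 [232. 414.] [ 530. -421.   30.]
heel_round 0.46 [216. 192.] [580. 144.  30.]
heel_round 0.23 [199. 136.] [627. 287.  30.]
top_flat 0.89 [285. 324.] [ 402. -188.    0.]
top_flat 0.62 [278. 372.] [ 415. -313.    0.]
top_round 0.75 [270. 306.] [ 441. -144.    0.]
top_round 0.57 [259. 354.] [ 466. -269.    0.]
top_round 0.26 [215. 189.] [588. 157.   0.]
small_top_piece 0.77 [234. 365.] [ 529. -302.    0.]
tin 0.73 [183. 370.] [ 667. -324.    0.]
wheel_hub 0.75 [198. 135.] [582. 221. 245.]
crank_grip 0.49 [230. 137.] [517. 214. 245.]
press 0.91 [221. 166.] [573. 216.   0.]
press 0.53 [232. 364.] [ 535. -299.    0.]
[0.25962023 0.62308305 0.3039591 ] [6.16112083e-01 3.08052506e+00 1.71278936e-04] [-0.71596836 -0.51610067  0.19419101] 0.0726
```

View pics/both.png

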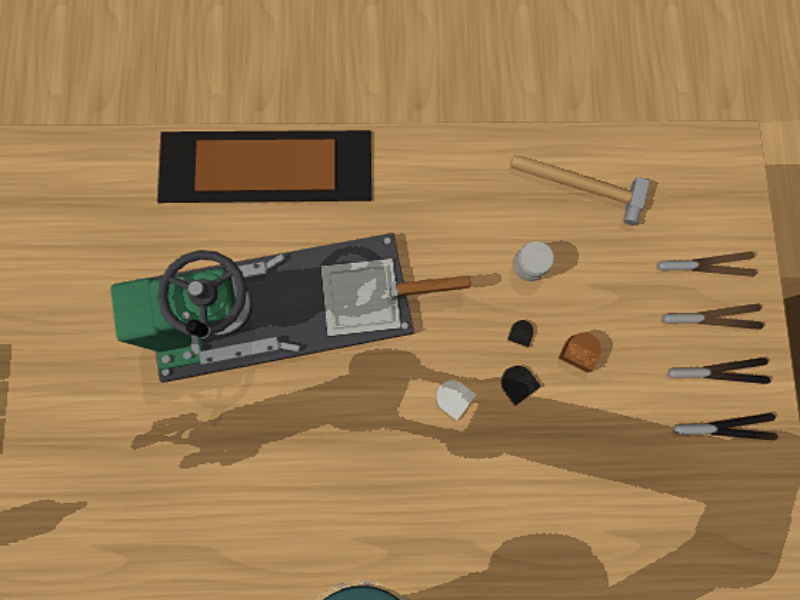

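View pics/scene0.png

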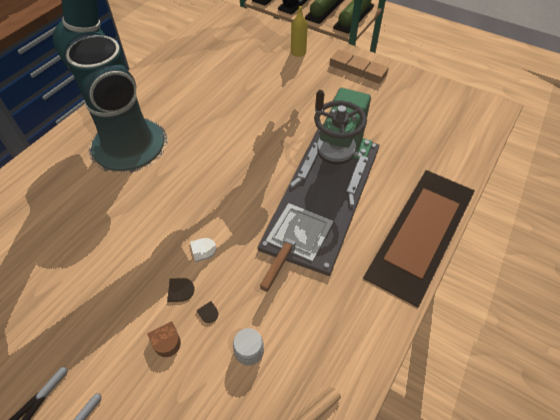

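The top view shows the hub near (202,292), the tray at (360,297), the heel at (582,352), the large black piece at (520,384), the small one at (521,333) and the white one at (455,400), in 800x600 pixels. I'll move over to the pieces first.

Emit:
step_arm --targets '[[[0,0,0],[-26,-32,-4],85],[[0,0,0],[-26,-32,-4],85],[[0,0,0],[-26,-32,-4],85],[[0,0,0],[-26,-32,-4],85],[[0,0,0],[-26,-32,-4],85]]'

```text
time: 1.17
tool_pos: [0.3182, 0.4237, 0.324]
tcp_rot: [0.615, 3.081, 0.0]
wrist_force: [1.1, 0.3, 0.1]
width: 0.993
grip_force: 0.0
```

Emit:
step_arm --targets '[[[0,0,0],[-26,-32,-4],85],[[0,0,0],[-26,-32,-4],85],[[0,0,0],[-26,-32,-4],85],[[0,0,0],[-26,-32,-4],85],[[0,0,0],[-26,-32,-4],85]]'

```text
time: 1.58
tool_pos: [0.3765, 0.2259, 0.3444]
tcp_rot: [0.615, 3.08, 0.001]
wrist_force: [1.1, 0.9, 0.2]
width: 0.991
grip_force: 0.0
```

Emit:
step_arm --targets '[[[0,0,0],[-26,-32,0],85],[[0,0,0],[-26,-32,0],85],[[0,0,0],[-19,-35,0],85],[[0,0,0],[-19,-35,0],85],[[0,0,0],[-19,-35,0],85]]'

```text
time: 2.0
tool_pos: [0.4119, 0.0279, 0.3444]
tcp_rot: [0.616, 3.079, 0.0]
wrist_force: [0.7, -0.7, -0.6]
width: 0.996
grip_force: 0.0
```

Emit:
step_arm --targets '[[[0,0,0],[-19,-35,0],85],[[0,0,0],[-19,-35,0],85],[[0,0,0],[-19,-35,0],85],[[0,0,0],[-19,-35,0],85],[[0,0,0],[-19,-35,0],85]]'

```text
time: 2.42
tool_pos: [0.4322, -0.1704, 0.3444]
tcp_rot: [0.617, 3.079, -0.0]
wrist_force: [1.0, 0.6, -0.0]
width: 0.997
grip_force: 0.0
```

Emit:
step_arm --targets '[[[0,0,0],[-19,-35,0],85],[[0,0,0],[-19,-35,0],85],[[0,0,0],[-19,-35,0],85],[[0,0,0],[-19,-35,0],85],[[0,0,0],[0,0,0],85]]'

```text
time: 2.83
tool_pos: [0.4489, -0.333, 0.3436]
tcp_rot: [0.623, 3.078, -0.006]
wrist_force: [-0.4, 0.8, 0.2]
width: 0.994
grip_force: 0.0
```

```bash
cat >> h.py <<'E'
def where():
    s=read_state(); R=Ro.from_rotvec(s['tcp_rot']).as_matrix()
    ya=np.degrees(np.arctan2(R[1,1],R[0,1]))
    print('t',round(s['time'],2),'tcp',np.round(np.array(s['tool_pos'])*1000,1),'yang',round(ya,1),'q6',round(s['q'][5],2),'R z',np.round(R[:,2],3),'F',np.round(s['wrist_force'],1),'w',round(s['width'],3),'g',round(s['grip_force'],1))
    return s,R,ya
def plan(pos,yang=None):
    "pos mm (TCP), yang deg of tool y (mod 180): tool shift mm before turn, and turn about tool z in rad"
    s,R,ya=where()
    d=R.T@(np.array(pos)-np.array(s['tool_pos'])*1000)
    if yang is None: print('shift',np.round(d,1)); return
    for k in (-1,0,1,2):
        dy=(yang-ya+180)%360-180+180*k-180*(k==2)*0
        if abs(dy)>300: continue
        q6=np.arctan2(pos[1],pos[0])-np.radians(ya)-np.radians(dy)
        Ra=R@Ro.from_rotvec([0,0,-np.radians(dy)]).as_matrix()
        print('shift before turn',np.round(d,1),'turn z',round(-np.radians(dy),3),'shift if turned first',np.round(Ra.T@(np.array(pos)-np.array(s['tool_pos'])*1000),1),'q6~',round(q6%(2*np.pi)-0,2),round(q6%(2*np.pi)-2*np.pi,2))
E
python3 - <<'E'
from h import *
where()
im,c=snap('wrist','w1')
print(-np.array(c['R']).T@c['t'])
for q,z in [('heel_flat',.03),('heel_round',.03),('top_flat',0.0),('top_round',0.0)]: tip('wrist',c,q,z,3)
for q in ('heel','top_piece','small_top_piece'):
    for r in cut_out('wrist',q)[:3]:
        m=r['region']; v,u=np.nonzero(m); print(q,r['score'],r['extent'],np.round(ray(c,u.mean(),v.mean(),.03 if q=='heel' else .008)*1000), im[m].mean(0))
E
```

```text
t 2.83 tcp [ 448.9 -333.   343.6] yang 67.1 q6 -1.85 R z [ 0.    -0.004 -1.   ] F [-0.4  0.8  0.2] w 0.994 g 0.0
[ 0.37880343 -0.3010579   0.41269187]
heel_flat 0.74 [211. 237.] [ 473. -390.   30.]
heel_round 0.9 [260. 235.] [ 524. -416.   30.]
top_flat 0.65 [ 73. 387.] [ 404. -191.    0.]
top_flat 0.6 [128. 291.] [ 417. -303.    0.]
top_round 0.72 [159. 342.] [ 470. -264.    0.]
top_round 0.57 [ 86. 444.] [ 439. -139.    0.]
top_piece 0.96 [281.7, 108.9, 345.0, 171.9] [ 440. -286.    8.] [50.00182815 39.55502742 29.99744059]
top_piece 0.84 [378.5, 40.2, 447.1, 110.3] [ 416. -170.    8.] [215.19215804 210.51990422 196.53786292]
small_top_piece 0.66 [507.3, 125.1, 559.7, 273.8] [573. -75.   8.] [53.58157525 47.55309423 43.47503516]
small_top_piece 0.64 [315.4, 199.2, 352.4, 240.2] [ 530. -296.    8.] [54.98149638 42.70072405 31.42638777]
```

View pics/w1.png

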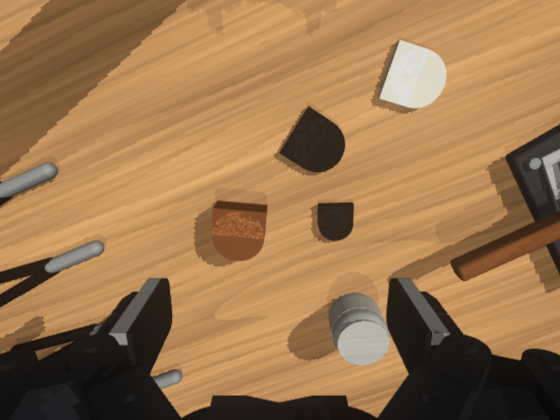

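The wrist view shows the heel at (240,230), flat edge up, the large black piece at (312,140), flat edge lower-left, and the tin at (360,330). The small piece is at (336,220). I'll fit D prisms to the masks.

```bash
cat >> h.py <<'E'
from scipy.optimize import minimize
a=np.linspace(-np.pi/2,np.pi/2,25)
D=np.vstack([[[-30,-29],[-30,29]],np.c_[1+29*np.cos(a),29*np.sin(a)]])
def fit(c,mask,x0,h,z0=0,poly=D):
    "fit x,y (mm), yaw(deg) of prism to mask, by IoU of supersampled hull"
    m=mask.astype(np.float32); S=4
    M=cv2.resize(m,None,fx=S,fy=S,interpolation=cv2.INTER_LINEAR)>.5
    def cost(p):
        w=np.radians(p[2]); R=np.array([[np.cos(w),-np.sin(w)],[np.sin(w),np.cos(w)]])
        P=poly@R.T+p[:2]
        uv=np.array([proj(c,[*q/1000,z]) for z in (z0,z0+h) for q in P])
        hull=cv2.convexHull(np.round((uv+.5)*S).astype(np.int32)); I=np.zeros(M.shape,np.uint8); cv2.fillPoly(I,[hull],1)
        I=I>0; return -(I&M).sum()/(I|M).sum()
    r=minimize(cost,x0,method='Nelder-Mead',options=dict(initial_simplex=np.array(x0)+np.array([[0,0,0],[8,0,0],[0,8,0],[0,0,12]]),xatol=.05,fatol=1e-5))
    return np.round(r.x,1),round(-r.fun,3)
E
python3 - <<'E'
from h import *
c=calibration('wrist')
for r in cut_out('wrist','top_piece')[:1]: print('top',fit(c,r['region'],[440,-286,38],.008))
for q in ('heel_flat','heel_round'):
    for r in cut_out('wrist',q)[:1]: print(q,r['score'],r['extent'],fit(c,r['region'],[499,-404,-27],.03))
im,ct=snap('top')
for q in ('tray','tray_handle'):
    for r in cut_out('top',q)[:1]: print(q,r['score'],r['extent'],cv2.minAreaRect(np.argwhere(r['region'])[:,::-1].astype(np.int32)))
    
tip('top',ct,'tray',.02);tip('top',ct,'wheel_hub',.245);tip('top',ct,'crank_grip',.245);tip('top',ct,'slot_mouth',.02);tip('top',ct,'back_stop',.025)
where()
E
```

```text
top (array([ 443.3, -280. ,   35.6]), np.float64(0.979))
heel_flat 0.78 [212.3, 200.3, 264.8, 264.6] (array([ 499.5, -396.6,  -27.2]), np.float64(0.976))
heel_round 0.78 [212.3, 201.8, 268.0, 258.7] (array([ 499.2, -396.6,  -27.3]), np.float64(0.98))
tray 0.9 [224.5, 182.9, 328.7, 234.9] ((277.6524353027344, 204.87196350097656), (50.24635314941406, 104.24737548828125), 83.6598129272461)
tray_handle 0.71 [223.0, 182.2, 328.5, 235.2] ((277.5243835449219, 204.71951293945312), (49.03160095214844, 102.70133209228516), 83.6598129272461)
tray 0.85 [211. 249.] [593.  -0.  20.]
wheel_hub 0.72 [199. 137.] [579. 216. 245.]
crank_grip 0.61 [230. 137.] [515. 213. 245.]
slot_mouth 0.9 [214. 190.] [588. 150.  20.]
slot_mouth 0.28 [223. 135.] [566. 288.  20.]
back_stop 0.7 [223. 138.] [567. 279.  25.]
back_stop 0.58 [182. 370.] [ 663. -316.   25.]
t 3.78 tcp [ 448.9 -326.8  343.9] yang 67.4 q6 -1.85 R z [-0. -0. -1.] F [ 1.  -0.4  1.2] w 0.996 g 0.0
```

```bash
python3 - <<'E'
from h import *
s,R,ya=where()
im,c=snap('wrist','w2')
r=cut_out('wrist','top_piece')[0]; print('top',fit(c,r['region'],[440,-286,38],.008))
r=cut_out('wrist','heel_flat')[0]; f,_=fit(c,r['region'],[499,-404,-27],.03); print('heel',f,_)
w=np.radians(f[2]); g=f[:2]-12*np.array([np.cos(w),np.sin(w)])
plan([*g,150],f[2]+90)
E
```

```text
t 3.78 tcp [ 448.9 -326.8  343.9] yang 67.4 q6 -1.85 R z [-0. -0. -1.] F [ 1.  -0.4  1.2] w 0.996 g 0.0
top (array([ 440., -286.,   38.]), np.float64(-0.0))
heel [ 498.5 -405.5  -28.6] 0.961
t 3.93 tcp [ 448.8 -326.8  343.8] yang 67.4 q6 -1.85 R z [-0.  0. -1.] F [0.7 0.2 0.6] w 0.994 g 0.0
shift before turn [-64.2 -52.2 193.8] turn z 3.246 shift if turned first [ 69.3  45.3 193.8] q6~ 1.38 -4.9
shift before turn [-64.2 -52.2 193.8] turn z 0.104 shift if turned first [-69.3 -45.3 193.8] q6~ 4.53 -1.76
shift before turn [-64.2 -52.2 193.8] turn z -3.037 shift if turned first [ 69.3  45.3 193.8] q6~ 1.38 -4.9
```

Emit:
step_arm --targets '[[[0,0,0.095],[0,0,0],85],[[0,0,0],[-14,-9,38],85],[[0,0,0],[-14,-9,38],85],[[0,0,0],[-14,-9,38],85],[[0,0,0],[-14,-9,38],85]]'

```text
time: 4.35
tool_pos: [0.4818, -0.3856, 0.1909]
tcp_rot: [0.761, 3.046, -0.001]
wrist_force: [0.0, 0.4, 0.2]
width: 0.993
grip_force: 0.0
```

Emit:
step_arm --targets '[[[0,0,0],[-13,-8,38],85],[[0,0,0],[0,0,0],85],[[0,0,0],[0,0,0],85],[[0,0,0],[0,0,0],85]]'

```text
time: 4.68
tool_pos: [0.4893, -0.3982, 0.1548]
tcp_rot: [0.762, 3.047, -0.0]
wrist_force: [-0.4, -1.2, 0.8]
width: 1.0
grip_force: 0.0
```

```bash
python3 - <<'E'
from h import *
s,R,ya=where()
im,c=snap('wrist','w3')
w=np.radians(-28); g=np.array([498.7,-404])-12*np.array([np.cos(w),np.sin(w)])
plan([*g,78],62)
E
```

```text
t 4.68 tcp [ 489.3 -398.2  154.8] yang 61.9 q6 -1.8 R z [ 0. -0. -1.] F [-0.4 -1.2  0.8] w 1.0 g 0.0
t 4.73 tcp [ 490.  -398.7  156.5] yang 61.9 q6 -1.8 R z [ 0.003 -0.002 -1.   ] F [0.5 0.3 0.3] w 0.995 g 0.0
shift before turn [ 2.1 -0.5 78.5] turn z 3.141 shift if turned first [-2.1  0.5 78.5] q6~ 1.37 -4.91
shift before turn [ 2.1 -0.5 78.5] turn z -0.001 shift if turned first [ 2.1 -0.5 78.5] q6~ 4.52 -1.77
shift before turn [ 2.1 -0.5 78.5] turn z -3.143 shift if turned first [-2.1  0.5 78.5] q6~ 1.37 -4.91
```

View pics/w3.png

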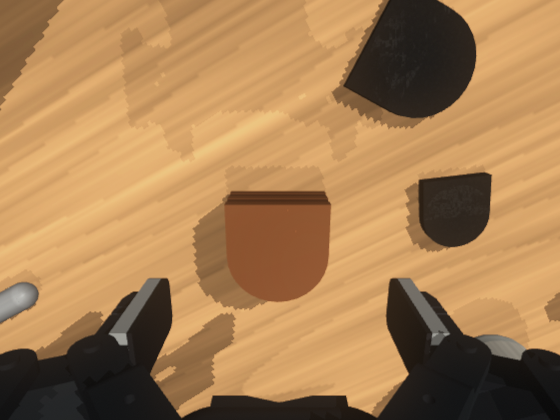

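The heel sits centred between the fingers (x≈278) and square to them, and the neighbours are clear. I'll descend and grip.

Emit:
step_arm --targets '[[[0,0,0],[1,0,26],85],[[0,0,0],[0,0,26],85],[[0,0,0],[0,0,25],85],[[0,0,0],[0,0,0],85],[[0,0,0],[0,0,0],45]]' --grip_force 40

```text
time: 5.15
tool_pos: [0.4884, -0.3975, 0.0788]
tcp_rot: [0.761, 3.047, -0.001]
wrist_force: [0.8, 0.9, 0.1]
width: 0.878
grip_force: 0.0
```

Emit:
step_arm --targets '[[[0,0,0],[0,0,0],45],[[0,0,0],[0,0,0],45],[[0,0,0],[0,0,0],45],[[0,0,0],[0,0,0],45]]'

```text
time: 5.48
tool_pos: [0.4902, -0.3992, 0.0809]
tcp_rot: [0.76, 3.042, -0.004]
wrist_force: [-0.4, 1.0, 6.4]
width: 0.668
grip_force: 45.3
```

```bash
python3 - <<'E'
from h import *
where()
im,c=snap('top')
r=cut_out('top','tray')[0]
cv2.imwrite('pics/t1.png',cv2.resize(im[150:300,60:380],None,fx=2.5,fy=2.5,interpolation=cv2.INTER_CUBIC)[:,:,::-1])
# handle axis & plate: masks
tip('top',c,'tray',.02,1);tip('top',c,'tray_handle',.05,1);tip('top',c,'wheel_hub',.245,1);tip('top',c,'slot_mouth',.02,1)
E
```

```text
t 5.48 tcp [ 490.2 -399.2   80.9] yang 61.9 q6 -1.8 R z [ 0.005 -0.004 -1.   ] F [-0.4  1.   6.4] w 0.668 g 45.3
tray 0.66 [209. 253.] [598. -11.  20.]
tray_handle 0.95 [200. 314.] [ 612. -164.   50.]
wheel_hub 0.66 [195. 136.] [587. 219. 245.]
slot_mouth 0.9 [215. 191.] [585. 147.  20.]
```

View pics/t1.png

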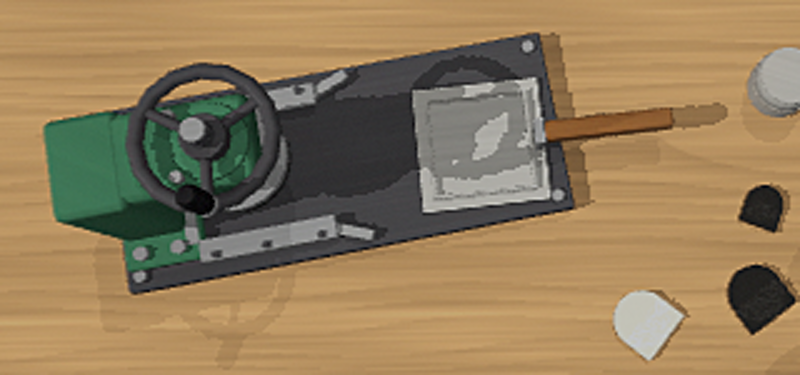

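Crop: tray plate corners are near (413,90), (540,77), (552,200) and (423,212). The tray lies about 5° turned against the bed, and the crank is at (196,200). I'll work out the geometry.

```bash
python3 - <<'E'
from h import *
c=calibration('top')
W=lambda u,v,z: ray(c,u/2.5+60-.3,v/2.5+150-.3,z)*1000
P=[W(*p,.025) for p in [(413,90),(540,77),(552,200),(423,212)]]
print('tray',np.round(np.mean(P,0)));e=(P[0]+P[3])/2-(P[1]+P[2])/2;print(np.round(e),np.degrees(np.arctan2(e[1],e[0])), np.linalg.norm(P[0]-P[3]))
B=[W(*p,.02) for p in [(540,33),(575,208),(132,293)]]
print(np.round(B));e=B[2]-B[1];print('press yaw',np.degrees(np.arctan2(e[1],e[0])),np.linalg.norm(e))
H=W(545,130,.061),W(672,118,.061);e=H[0]-H[1];print('handle',np.round(H),np.degrees(np.arctan2(e[1],e[0])))
h=W(194,128,.251);k=W(196,196,.273);print('hub',np.round(h),'crank top',np.round(k))
th=np.arctan2(*(B[2]-B[1])[1::-1]); x=np.array([np.cos(th),np.sin(th)]); y=np.array([-x[1],x[0]])
print('press origin from bed', np.round((B[0]+B[1])[:2]/2+310*x))
plan([598,-60,250],95)
E
```

```text
tray [601. -10.  25.]
[-11. 131.   0.] 94.70422532513591 127.6035439219242
[[ 720.  -72.   20.]
 [ 534. -104.   20.]
 [ 457.  340.   20.]]
press yaw 99.81682621905999 450.71544488234184
handle [[ 608.  -73.   61.]
 [ 618. -201.   61.]] 94.53544943157625
hub [574. 214. 251.] crank top [516. 204. 273.]
press origin from bed [574. 218.]
t 5.78 tcp [ 490.2 -399.2   80.9] yang 61.9 q6 -1.8 R z [ 0.005 -0.004 -1.   ] F [0.5 1.5 7.4] w 0.67 g 45.3
shift before turn [  63.4  349.8 -169.9] turn z 2.565 shift if turned first [ 137.7 -327.8 -169.9] q6~ 1.38 -4.9
shift before turn [  63.4  349.8 -169.9] turn z -0.577 shift if turned first [-137.7  327.8 -169.9] q6~ 4.53 -1.76
shift before turn [  63.4  349.8 -169.9] turn z -3.719 shift if turned first [ 137.7 -327.8 -169.9] q6~ 1.38 -4.9
```

Emit:
step_arm --targets '[[[0,0,0],[0,0,-20],45],[[0,0,0],[0,0,-40],45],[[0,0,0],[0,0,-40],45],[[0,0,0],[9.3,38.9,0],45],[[0,0,0],[9.3,38.9,0],45]]'

```text
time: 6.2
tool_pos: [0.5111, -0.3232, 0.1835]
tcp_rot: [0.765, 3.035, -0.007]
wrist_force: [-0.2, 0.7, -2.0]
width: 0.667
grip_force: 44.3
```

Emit:
step_arm --targets '[[[0,0,0],[9.3,38.9,0],45],[[0,0,0],[9.3,38.9,0],45],[[0,0,0],[9.3,38.9,0],45],[[0,0,0],[9.3,38.9,0],45],[[0,0,0],[9.3,38.9,0],45]]'

```text
time: 6.62
tool_pos: [0.5595, -0.125, 0.1788]
tcp_rot: [0.762, 3.045, -0.0]
wrist_force: [0.9, 0.4, -0.1]
width: 0.669
grip_force: 44.3
```

Emit:
step_arm --targets '[[[0,0,0],[9.3,38.9,0],45],[[0,0,0],[9.3,38.9,0],45],[[0,0,0],[9.3,38.9,0],45],[[0,0,-0.114],[0,0,0],45],[[0,0,-0.114],[0,0,0],45]]'

```text
time: 7.03
tool_pos: [0.5902, -0.0077, 0.1787]
tcp_rot: [0.395, 3.114, 0.001]
wrist_force: [-0.2, -0.6, -0.2]
width: 0.669
grip_force: 44.3
```

Emit:
step_arm --targets '[[[0,0,-0.114],[0,0,0],45],[[0,0,-0.114],[0,0,0],45],[[0,0,-0.114],[0,0,0],45],[[0,0,0],[0,0,0],45],[[0,0,0],[0,0,0],45]]'

```text
time: 7.45
tool_pos: [0.5895, -0.0105, 0.1781]
tcp_rot: [-0.121, 3.137, -0.0]
wrist_force: [0.6, -0.3, -1.5]
width: 0.669
grip_force: 44.3
```

```bash
python3 - <<'E'
from h import *
plan([589,-11,96],94.6)
im,c=snap('wrist','w4')
E
```

```text
t 7.45 tcp [589.5 -10.5 178.1] yang 94.4 q6 -1.71 R z [ 0.002 -0.    -1.   ] F [ 0.6 -0.3 -1.5] w 0.669 g 44.3
shift before turn [ 0.7 -0.4 82.1] turn z 3.138 shift if turned first [-0.7  0.4 82.1] q6~ 1.47 -4.81
shift before turn [ 0.7 -0.4 82.1] turn z -0.003 shift if turned first [ 0.7 -0.4 82.1] q6~ 4.61 -1.67
shift before turn [ 0.7 -0.4 82.1] turn z -3.145 shift if turned first [-0.7  0.4 82.1] q6~ 1.47 -4.81
```

View pics/w4.png

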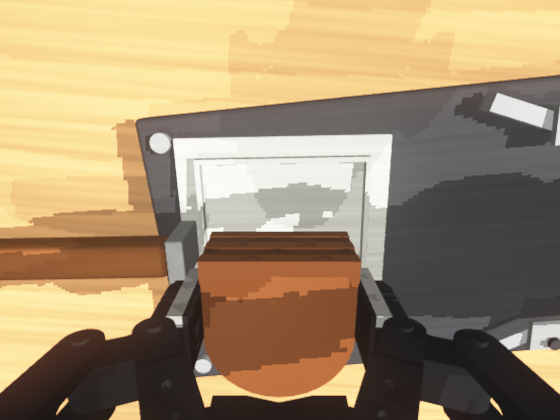

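The heel (x 200–360) is centred between the tray's inner rims (205–362). I'll use the near plate corners (175,139) and (391,135) to check the other axis.

```bash
python3 - <<'E'
from h import *
c=calibration('wrist')
A=ray(c,175,139,.025)*1000;B=ray(c,391,135,.025)*1000
e=B-A;th=np.arctan2(e[1],e[0]);print(np.round(A),np.round(B),np.linalg.norm(e),np.degrees(th))
C=(A+B)[:2]/2+64*np.array([np.sin(th),-np.cos(th)]);print('tray C',C)
plan([C[0]-12,C[1]-1,96],np.degrees(th))
E
```

```text
[544. -76.  25.] [532.  50.  25.] 126.6167423213558 95.45624299312064
tray C [601.9969732   -7.36091334]
t 7.5 tcp [589.4 -10.6 177.9] yang 94.4 q6 -1.71 R z [ 0.002 -0.    -1.   ] F [-0.2 -0.1 -0.7] w 0.667 g 44.3
shift before turn [-0.6  2.2 81.9] turn z 3.123 shift if turned first [ 0.7 -2.2 81.9] q6~ 1.46 -4.82
shift before turn [-0.6  2.2 81.9] turn z -0.018 shift if turned first [-0.7  2.2 81.9] q6~ 4.6 -1.68
shift before turn [-0.6  2.2 81.9] turn z -3.16 shift if turned first [ 0.7 -2.2 81.9] q6~ 1.46 -4.82
```

Emit:
step_arm --targets '[[[0,0,-0.01],[0,1.5,25],45],[[0,0,0],[0,0,25],45],[[0,0,0],[0,0,15],45],[[0,0,0],[0,0,4],45],[[0,0,0],[0,0,0],45]]'

```text
time: 7.92
tool_pos: [0.5881, -0.0091, 0.1073]
tcp_rot: [0.138, -3.136, -0.0]
wrist_force: [0.1, 0.1, -1.1]
width: 0.666
grip_force: 44.3
```

Emit:
step_arm --targets '[[[0,0,0],[0,0,2],45],[[0,0,0],[0,0,1],45],[[0,0,0],[0,0,0],45]]'

```text
time: 8.17
tool_pos: [0.5897, -0.0092, 0.1059]
tcp_rot: [-0.14, 3.137, -0.0]
wrist_force: [-1.0, 0.2, 0.3]
width: 0.669
grip_force: 44.6
```

Emit:
step_arm --targets '[[[0,0,0],[0,0,1],45],[[0,0,0],[0,0,0],45],[[0,0,0],[0,0,0],85],[[0,0,0],[0,0,0],85],[[0,0,0],[0,0,0],85]]'

```text
time: 8.58
tool_pos: [0.5891, -0.0088, 0.1039]
tcp_rot: [-0.141, 3.138, 0.001]
wrist_force: [1.6, 1.8, -0.1]
width: 0.993
grip_force: 1.0
```

Emit:
step_arm --targets '[[[0,0,0],[0,0,0],85],[[0,0,0],[0,0,-40],85],[[0,0,0],[0,0,-40],85],[[0,0,0],[-40,0,-10],85],[[0,0,0],[-40,0,-10],85]]'

```text
time: 9.0
tool_pos: [0.6694, -0.0021, 0.2079]
tcp_rot: [-0.141, 3.134, -0.001]
wrist_force: [0.8, 0.6, -1.2]
width: 0.992
grip_force: 0.0
```

Emit:
step_arm --targets '[[[0,0,0],[0,0,0],85],[[0,0,0],[0,0,0],85]]'

```text
time: 9.17
tool_pos: [0.6708, -0.0019, 0.2047]
tcp_rot: [-0.142, 3.136, -0.001]
wrist_force: [-0.6, -0.8, -0.4]
width: 0.993
grip_force: 0.0
```

```bash
python3 - <<'E'
from h import *
where()
im,c=snap('wrist','w5')
r=cut_out('wrist','heel_flat')[0]; print('heel',r['score'],fit(c,r['region'],[601,-10,4.6],.03,.025))
T=np.array([[-65,-64],[65,-64],[65,64],[-65,64]])
for q in ('tray','tray_handle'):
  for r in cut_out('wrist',q)[:1]: print(q,r['score'],r['extent'])
E
```

```text
t 9.17 tcp [670.8  -1.9 204.7] yang 95.2 q6 -1.7 R z [ 0.002 -0.    -1.   ] F [-0.6 -0.8 -0.4] w 0.993 g 0.0
heel 0.87 (array([597.7, -11.3,   5.4]), np.float64(0.968))
tray 0.93 [0.6, 1.4, 382.8, 204.6]
tray_handle 0.73 [2.4, 0.7, 389.8, 200.2]
```

View pics/w5.png

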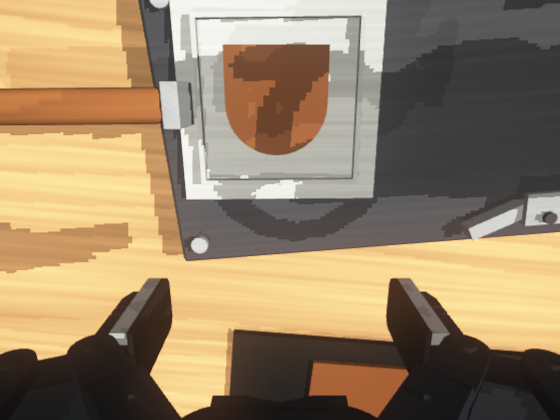

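The heel stands in the tray inside the rim, top face at x 223–330 with rims at about 198–359, so it is centred. Next is the top piece.

Emit:
step_arm --targets '[[[0,0,0],[26.6,-26.8,5],85],[[0,0,0],[26.6,-26.8,5],85],[[0,0,0],[26.6,-26.8,5],85],[[0,0,0],[26.6,-26.8,5],85],[[0,0,0],[26.6,-26.8,5],85]]'

```text
time: 9.78
tool_pos: [0.5454, -0.1479, 0.1778]
tcp_rot: [0.142, -3.137, -0.001]
wrist_force: [-0.3, -1.0, 0.2]
width: 0.994
grip_force: 0.0
```

Emit:
step_arm --targets '[[[0,0,0],[26.6,-26.8,5],85],[[0,0,0],[26.6,-26.8,5],85],[[0,0,0],[26.6,-26.8,5],85],[[0,0,0],[26.6,-26.8,5],85],[[0,0,0],[26.6,-26.8,5],85]]'

```text
time: 10.2
tool_pos: [0.4251, -0.293, 0.1531]
tcp_rot: [0.142, -3.137, -0.001]
wrist_force: [0.7, -1.1, -0.4]
width: 0.996
grip_force: 0.0
```

Emit:
step_arm --targets '[[[0,0,0.123],[0,0,0],85],[[0,0,0.123],[0,0,0],85],[[0,0,0.123],[0,0,0],85],[[0,0,0.123],[0,0,0],85],[[0,0,0.123],[0,0,0],85]]'

```text
time: 10.62
tool_pos: [0.4262, -0.2921, 0.1532]
tcp_rot: [-0.825, -3.03, -0.001]
wrist_force: [0.0, 1.7, -0.0]
width: 0.999
grip_force: 0.0
```

Emit:
step_arm --targets '[[[0,0,0.123],[0,0,0],85],[[0,0,0.123],[0,0,0],85],[[0,0,0.123],[0,0,0],85],[[0,0,0.123],[0,0,0],85],[[0,0,0.123],[0,0,0],85]]'

```text
time: 11.03
tool_pos: [0.4264, -0.2919, 0.1532]
tcp_rot: [-1.702, -2.638, -0.0]
wrist_force: [-0.3, 0.2, -0.9]
width: 1.0
grip_force: 0.0
```

Emit:
step_arm --targets '[[[0,0,0.123],[0,0,0],85],[[0,0,0.123],[0,0,0],85],[[0,0,0.123],[0,0,0],85],[[0,0,0.123],[0,0,0],85],[[0,0,0.123],[0,0,0],85]]'

```text
time: 11.45
tool_pos: [0.4264, -0.2919, 0.1532]
tcp_rot: [-2.421, -1.999, 0.001]
wrist_force: [0.0, -0.8, -0.5]
width: 0.996
grip_force: 0.0
```

Emit:
step_arm --targets '[[[0,0,0.123],[0,0,0],85],[[0,0,0.123],[0,0,0],85],[[0,0,0.123],[0,0,0],85],[[0,0,0.123],[0,0,0],85],[[0,0,0.123],[0,0,0],85]]'

```text
time: 11.87
tool_pos: [0.4264, -0.2919, 0.1532]
tcp_rot: [-2.913, -1.173, 0.002]
wrist_force: [-1.1, 0.5, 0.3]
width: 0.993
grip_force: 0.0
```

Emit:
step_arm --targets '[[[0,0,0.123],[0,0,0],85],[[0,0,0],[0,0,0],85],[[0,0,0],[0,0,0],85]]'

```text
time: 12.12
tool_pos: [0.4268, -0.2921, 0.1534]
tcp_rot: [-2.975, -1.006, 0.001]
wrist_force: [0.2, 0.3, 0.2]
width: 1.0
grip_force: 0.0
```

```bash
python3 - <<'E'
from h import *
s,R,ya=where()
im,c=snap('wrist','w6')
r=max(cut_out('wrist','top_piece'),key=lambda r:-im[r['region']].mean()); print(r['extent'],im[r['region']].mean(0))
f,_=fit(c,r['region'],[441,-286,36.5],.008); print('top',f,_)
w=np.radians(f[2]); g=f[:2]-12*np.array([np.cos(w),np.sin(w)])
plan([*g,75],f[2]+90)
E
```

```text
t 12.12 tcp [ 426.8 -292.1  153.4] yang -52.6 q6 0.27 R z [-0.001  0.001 -1.   ] F [0.2 0.3 0.2] w 1.0 g 0.0
[240.0, 149.2, 338.3, 248.5] [49.85665001 40.8748513  32.48417797]
top [ 444.7 -288.    34.7] 0.983
t 12.22 tcp [ 427.3 -292.4  153.6] yang -52.7 q6 0.27 R z [-0.001  0.    -1.   ] F [-0.3  0.3  0.3] w 0.992 g 0.0
shift before turn [ 4.5  6.6 78.6] turn z 0.046 shift if turned first [ 4.8  6.4 78.6] q6~ 0.37 -5.91
shift before turn [ 4.5  6.6 78.6] turn z -3.096 shift if turned first [-4.8 -6.4 78.6] q6~ 3.51 -2.77
```

View pics/w6.png

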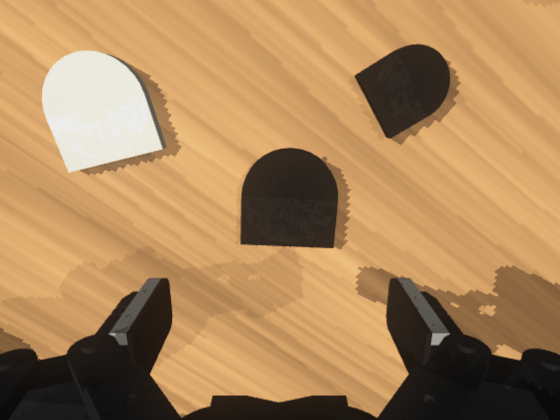

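The black top piece spans (240–338, 149–248), about 6 mm to the right of the finger centre line. I'll correct for that and go down.

Emit:
step_arm --targets '[[[0,0,0.046],[0,0,0],85],[[0,0,0],[4.8,6.4,30],85],[[0,0,0],[0,0,30],66],[[0,0,0],[0,0,13],66],[[0,0,0],[0,0,0],66]]' --grip_force 25

```text
time: 12.63
tool_pos: [0.4328, -0.2933, 0.0771]
tcp_rot: [-2.993, -0.934, 0.007]
wrist_force: [-0.2, 1.2, 0.2]
width: 0.776
grip_force: 0.0
```

Emit:
step_arm --targets '[[[0,0,0],[0,0,2],66],[[0,0,0],[0,0,2],66],[[0,0,0],[0,0,0],66]]'

```text
time: 12.88
tool_pos: [0.4362, -0.2959, 0.078]
tcp_rot: [2.998, 0.933, 0.002]
wrist_force: [-0.7, -0.8, -0.3]
width: 0.769
grip_force: 0.0
```

Emit:
step_arm --targets '[[[0,0,0],[0,0,2],66],[[0,0,0],[0,0,0],66]]'

```text
time: 13.05
tool_pos: [0.436, -0.2957, 0.0758]
tcp_rot: [2.998, 0.932, 0.002]
wrist_force: [-0.4, 0.1, 0.5]
width: 0.771
grip_force: 0.0
```

Emit:
step_arm --targets '[[[0,0,0],[0,0,2],66],[[0,0,0],[0,0,1],66],[[0,0,0],[0,0,0],66]]'

```text
time: 13.3
tool_pos: [0.4354, -0.2953, 0.0718]
tcp_rot: [-3.0, -0.933, 0.0]
wrist_force: [0.7, -0.5, -0.5]
width: 0.778
grip_force: 0.0
```

Emit:
step_arm --targets '[[[0,0,0],[0,0,2],66],[[0,0,0],[0,0,0],66],[[0,0,0],[0,0,0],66]]'

```text
time: 13.55
tool_pos: [0.4353, -0.2952, 0.0697]
tcp_rot: [-3.0, -0.933, 0.0]
wrist_force: [0.3, 0.1, -0.2]
width: 0.774
grip_force: 0.0
```

Emit:
step_arm --targets '[[[0,0,0],[0,0,2],66],[[0,0,0],[0,0,0],66],[[0,0,0],[0,0,0],66]]'

```text
time: 13.8
tool_pos: [0.4353, -0.2952, 0.0677]
tcp_rot: [-3.0, -0.932, 0.0]
wrist_force: [0.8, 0.0, 0.4]
width: 0.774
grip_force: 0.0
```

```bash
python3 - <<'E'
from h import *
where(); print(nose_length)
im,c=snap('wrist','w7')
cv2.imwrite('pics/w7c.png',cv2.resize(im[180:420,80:480],(800,480))[:,:,::-1])
E
```

```text
t 13.8 tcp [ 435.3 -295.2   67.7] yang -55.5 q6 0.32 R z [-0.  0. -1.] F [0.8 0.  0.4] w 0.774 g 0.0
0.0726
```

View pics/w7c.png

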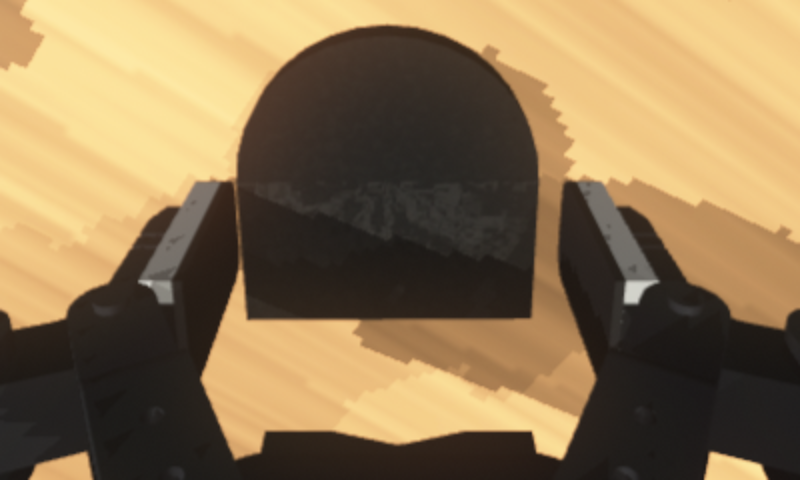

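The piece lies between the pads on its straight part, slightly left of centre. I'll close.

Emit:
step_arm --targets '[[[0,0,0],[0,0,0],50],[[0,0,0],[0,0,0],50],[[0,0,0],[0,0,0],50],[[0,0,0],[0,0,0],50],[[0,0,0],[0,0,0],50]]' --grip_force 25

```text
time: 14.27
tool_pos: [0.4359, -0.2956, 0.0683]
tcp_rot: [2.999, 0.932, 0.001]
wrist_force: [0.9, -0.9, 4.2]
width: 0.669
grip_force: 28.9
```

Emit:
step_arm --targets '[[[0,0,0],[0,0,-20],50],[[0,0,0],[0,0,-30],50],[[0,0,0],[0,0,-40],50],[[0,0,0],[0,0,0],50],[[0,0,0],[0,0,0],50]]'

```text
time: 14.68
tool_pos: [0.437, -0.2964, 0.1606]
tcp_rot: [2.995, 0.931, 0.005]
wrist_force: [0.3, -0.1, -1.1]
width: 0.669
grip_force: 27.3
```

```bash
python3 - <<'E'
from h import *
w=np.radians(5.4); hc=np.array([598.5,-11.0])
s,R,ya=where()
im,c=snap('wrist','w8')
r=cut_out('wrist','top_piece')
for r in r[:2]: print(r['score'],r['extent'])
# piece centre assuming held 12 ahead; refine by fitting at held height
f,_=fit(c,min(cut_out('wrist','top_piece'),key=lambda r:im[r['region']].mean())['region'],[445,-288,34.5],.008,(s['tool_pos'][2]-.0675)); print(f,_)
off=R[:2,:2].T@(f[:2]-np.array(s['tool_pos'])[:2]*1000); print('piece centre in tool',off)
# target: heel centre, yang=-84.6
plan([*(hc-12*np.array([np.cos(w),np.sin(w)])),157],5.4-90)
E
```

```text
t 14.68 tcp [ 437.  -296.4  160.6] yang -55.5 q6 0.32 R z [ 0.005 -0.004 -1.   ] F [ 0.3 -0.1 -1.1] w 0.669 g 27.3
0.84 [204.5, 192.0, 355.1, 341.7]
0.65 [31.9, 72.4, 151.4, 190.3]
[ 446.4 -289.5   34.9] 0.936
piece centre in tool [11.64187122 -0.40235123]
t 14.83 tcp [ 434.4 -294.5  156.3] yang -55.5 q6 0.32 R z [-0.002  0.002 -1.   ] F [ 0.2 -0.9 -0. ] w 0.666 g 27.3
shift before turn [ 285.4 -146.3   -0.5] turn z 3.65 shift if turned first [-178.1  266.8   -0.5] q6~ 4.6 -1.69
shift before turn [ 285.4 -146.3   -0.5] turn z 0.509 shift if turned first [ 178.1 -266.8   -0.5] q6~ 1.46 -4.83
shift before turn [ 285.4 -146.3   -0.5] turn z -2.633 shift if turned first [-178.1  266.8   -0.5] q6~ 4.6 -1.69
```

View pics/w8.png

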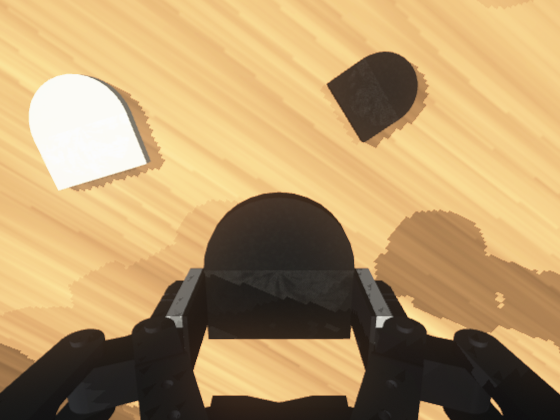

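The black piece is held square between the pads (204–355, 192–341). I'll carry it to a stand-off beside the tray and measure the heel from there.

Emit:
step_arm --targets '[[[0,0,0],[26.4,-23.6,-2],50],[[0,0,0],[26.4,-23.6,-2],50],[[0,0,0],[26.4,-23.6,-2],50],[[0,0,0],[26.4,-23.6,-2],50],[[0,0,0],[26.4,-23.6,-2],50]]'

```text
time: 15.25
tool_pos: [0.4758, -0.1214, 0.1657]
tcp_rot: [-2.998, -0.931, 0.006]
wrist_force: [1.0, -1.0, 0.2]
width: 0.671
grip_force: 27.3
```

Emit:
step_arm --targets '[[[0,0,0],[26.4,-23.6,0],50],[[0,0,0],[26.4,-23.6,0],50],[[0,0,0],[26.4,-23.6,0],50],[[0,0,0.102],[0,0,0],50],[[0,0,0.102],[0,0,0],50]]'

```text
time: 15.67
tool_pos: [0.5012, -0.0176, 0.1656]
tcp_rot: [-3.078, -0.621, 0.006]
wrist_force: [0.5, -0.5, -0.3]
width: 0.673
grip_force: 27.3
```

Emit:
step_arm --targets '[[[0,0,0.102],[0,0,0],50],[[0,0,0.102],[0,0,0],50],[[0,0,0.102],[0,0,0],50],[[0,0,0],[0,0,0],50],[[0,0,0],[0,0,0],50]]'

```text
time: 16.08
tool_pos: [0.5012, -0.0199, 0.1661]
tcp_rot: [-3.138, -0.15, 0.006]
wrist_force: [0.5, 0.9, -0.1]
width: 0.668
grip_force: 27.3
```

```bash
python3 - <<'E'
from h import *
s,R,ya=where()
im,c=snap('wrist','w9')
for q in ('heel_flat','heel_round'):
  r=cut_out('wrist',q)
  if r:
    r=r[0]; f,_=fit(c,r['region'],[599,-10,5],.03,.025); print(q,r['score'],r['extent'],f,_)
    w=np.radians(f[2]); plan([*(f[:2]-11.7*np.array([np.cos(w),np.sin(w)])),135],f[2]-90)
g=min(cut_out('wrist','top_piece'),key=lambda r:im[r['region']].mean())
w=np.radians(ya+90); i=np.array(s['tool_pos'])[:2]*1000+12*np.array([np.cos(w),np.sin(w)])
f,_=fit(c,g['region'],[*i,ya+90],.008,s['tool_pos'][2]-.068); print('held',g['extent'],f,_,R[:2,:2].T@(f[:2]-np.array(s['tool_pos'])[:2]*1000))
E
```

```text
t 16.08 tcp [501.2 -19.9 166.1] yang -84.5 q6 1.39 R z [-0.004  0.    -1.   ] F [ 0.5  0.9 -0.1] w 0.668 g 27.3
heel_flat 0.97 [211.3, 1.4, 343.8, 112.6] [601.1 -11.1   5.1] 0.989
t 16.18 tcp [501.7 -20.  166.8] yang -84.6 q6 1.39 R z [-0.002  0.    -1.   ] F [0.2 0.2 0. ] w 0.666 g 27.3
shift before turn [88.2  0.5 31.6] turn z 3.148 shift if turned first [-88.2   0.   31.6] q6~ 4.6 -1.68
shift before turn [88.2  0.5 31.6] turn z 0.006 shift if turned first [88.2 -0.  31.6] q6~ 1.46 -4.82
shift before turn [88.2  0.5 31.6] turn z -3.136 shift if turned first [-88.2   0.   31.6] q6~ 4.6 -1.68
heel_round 0.81 [213.5, 0.0, 345.9, 110.0] [601.  -11.2   5. ] 0.991
t 16.23 tcp [501.9 -20.1 167.1] yang -84.6 q6 1.39 R z [-0.001  0.    -1.   ] F [-0.4 -0.1 -0.3] w 0.667 g 27.3
shift before turn [87.8  0.4 32. ] turn z 3.149 shift if turned first [-87.8   0.2  32. ] q6~ 4.6 -1.68
shift before turn [87.8  0.4 32. ] turn z 0.007 shift if turned first [87.8 -0.2 32. ] q6~ 1.46 -4.82
shift before turn [87.8  0.4 32. ] turn z -3.134 shift if turned first [-87.8   0.2  32. ] q6~ 4.6 -1.68
held [200.9, 195.5, 354.3, 339.8] [513.6 -19.6   5.5] 0.986 [12.39379393  0.9003239 ]
```

Emit:
step_arm --targets '[[[0,0,0.006],[30,0,0],50],[[0,0,0],[30,0,0],50],[[0,0,0],[27.5,0,0],50],[[0,0,0],[0,0,20],50],[[0,0,0],[0,0,18],50]]'

```text
time: 16.7
tool_pos: [0.5928, -0.0123, 0.131]
tcp_rot: [3.138, 0.138, 0.008]
wrist_force: [-0.6, -0.0, -0.9]
width: 0.668
grip_force: 27.3
```

Emit:
step_arm --targets '[[[0,0,0],[0,0,3],50],[[0,0,0],[0,0,0],50],[[0,0,0],[0,0,0],50]]'

```text
time: 16.95
tool_pos: [0.5893, -0.0123, 0.1269]
tcp_rot: [-3.139, -0.137, 0.001]
wrist_force: [-0.7, 0.2, -1.1]
width: 0.669
grip_force: 27.3
```

Emit:
step_arm --targets '[[[0,0,0],[0,0,2],50],[[0,0,0],[0,0,0],50]]'

```text
time: 17.12
tool_pos: [0.59, -0.0124, 0.126]
tcp_rot: [3.138, 0.136, 0.003]
wrist_force: [-0.0, -0.8, -0.2]
width: 0.671
grip_force: 27.3
```

```bash
python3 - <<'E'
from h import *
plan([589.2,-12.1,123],5.05-90)
E
```

```text
t 17.12 tcp [590.  -12.4 126. ] yang -85.0 q6 1.42 R z [ 0.002 -0.    -1.   ] F [-0.  -0.8 -0.2] w 0.671 g 27.3
shift before turn [-0.8 -0.3  3. ] turn z 3.14 shift if turned first [0.8 0.3 3. ] q6~ 4.6 -1.68
shift before turn [-0.8 -0.3  3. ] turn z -0.001 shift if turned first [-0.8 -0.3  3. ] q6~ 1.46 -4.82
shift before turn [-0.8 -0.3  3. ] turn z -3.143 shift if turned first [0.8 0.3 3. ] q6~ 4.6 -1.68
```

Emit:
step_arm --targets '[[[0,0,0],[-0.5,0,1],50],[[0,0,0],[0,0,1],50],[[0,0,0],[0,0,0],50]]'

```text
time: 17.37
tool_pos: [0.5892, -0.0123, 0.1233]
tcp_rot: [3.139, 0.136, 0.001]
wrist_force: [-0.7, 0.5, 0.9]
width: 0.673
grip_force: 28.0
```

Emit:
step_arm --targets '[[[0,0,0],[0,0,1],50],[[0,0,0],[0,0,0],50]]'

```text
time: 17.53
tool_pos: [0.5893, -0.0123, 0.1231]
tcp_rot: [3.139, 0.136, 0.001]
wrist_force: [-1.9, 0.2, 6.3]
width: 0.67
grip_force: 30.3
```

Emit:
step_arm --targets '[[[0,0,0],[0,0,1],50],[[0,0,0],[0,0,0],50]]'

```text
time: 17.7
tool_pos: [0.5893, -0.0123, 0.1231]
tcp_rot: [3.139, 0.137, 0.0]
wrist_force: [-5.3, -1.2, 12.0]
width: 0.67
grip_force: 31.2
```

Emit:
step_arm --targets '[[[0,0,0],[0,0,-1.5],50],[[0,0,0],[0,0,0],66],[[0,0,0],[0,0,0],66],[[0,0,0],[0,0,5],66],[[0,0,0],[0,0,5],66]]' --grip_force 20

```text
time: 18.12
tool_pos: [0.5892, -0.0123, 0.112]
tcp_rot: [3.139, 0.136, 0.001]
wrist_force: [-0.5, 0.7, 0.0]
width: 0.77
grip_force: 0.0
```

Emit:
step_arm --targets '[[[0,0,0],[0,0,0],66],[[0,0,0],[0,0,0],50],[[0,0,0],[0,0,0],50],[[0,0,0],[0,0,0],50],[[0,0,0],[0,0,0],50]]'

```text
time: 18.53
tool_pos: [0.5889, -0.0123, 0.1121]
tcp_rot: [-3.139, -0.136, 0.001]
wrist_force: [0.8, -0.2, -1.6]
width: 0.68
grip_force: 23.2
```

Emit:
step_arm --targets '[[[0,0,0],[0,0,0],85],[[0,0,0],[0,0,0],85],[[0,0,0],[0,0,0],85],[[0,0,0],[0,0,-30],85],[[0,0,0],[0,0,-30],85]]'

```text
time: 18.95
tool_pos: [0.5871, -0.0122, 0.1706]
tcp_rot: [-3.138, -0.136, 0.009]
wrist_force: [0.7, -0.2, 0.2]
width: 0.995
grip_force: 0.0
```

Emit:
step_arm --targets '[[[0,0,0],[-30,0,0],85],[[0,0,0],[-30,0,0],85],[[0,0,0],[0,0,0],85],[[0,0,0],[0,0,0],85]]'

```text
time: 19.28
tool_pos: [0.5277, -0.0176, 0.1723]
tcp_rot: [3.139, 0.136, -0.001]
wrist_force: [0.3, -0.2, -0.1]
width: 0.994
grip_force: 0.0
```

```bash
python3 - <<'E'
from h import *
s,R,ya=where()
im,c=snap('wrist','w10')
for q,z,h in (('heel_flat',.025,.03),('top_flat',.055,.008)):
  for r in cut_out('wrist',q)[:2]:
    f,_=fit(c,r['region'],[600,-11,5],h,z); print(q,round(r['score'],2),np.round(r['extent']),f,_)
tip('wrist',c,'tray',.02,1); 
E
```

```text
t 19.28 tcp [527.7 -17.6 172.3] yang -85.0 q6 1.4 R z [-0.001 -0.    -1.   ] F [ 0.3 -0.2 -0.1] w 0.994 g 0.0
heel_flat 0.37 [218.  27. 346. 170.] [605.3 -13.5   6.1] 0.926
top_flat 0.76 [219.  28. 347. 166.] [604.5 -13.5   5.1] 0.99
top_flat 0.66 [461. 328. 508. 353.] [600. -11.   5.] -0.0
```

Emit:
step_arm --targets '[[[0,0,0],[37,0,0],85],[[0,0,-0.121],[37,0,0],85],[[0,0,-0.121],[0,0,0],85],[[0,0,-0.121],[0,0,0],85],[[0,0,-0.121],[0,0,0],85]]'

```text
time: 19.9
tool_pos: [0.6047, -0.011, 0.1718]
tcp_rot: [-3.012, -0.894, 0.0]
wrist_force: [-0.1, -0.3, 0.2]
width: 0.997
grip_force: 0.0
```

Emit:
step_arm --targets '[[[0,0,-0.121],[0,0,0],85],[[0,0,-0.121],[0,0,0],85],[[0,0,-0.121],[0,0,0],85],[[0,0,-0.121],[0,0,0],85],[[0,0,-0.121],[0,0,0],85]]'

```text
time: 20.32
tool_pos: [0.6041, -0.011, 0.1722]
tcp_rot: [2.609, 1.75, 0.0]
wrist_force: [0.4, 0.0, -0.3]
width: 0.993
grip_force: 0.0
```

Emit:
step_arm --targets '[[[0,0,-0.121],[0,0,0],85],[[0,0,-0.121],[0,0,0],85],[[0,0,-0.121],[0,0,0],85],[[0,0,-0.121],[0,0,0],85],[[0,0,0],[0,0,0],85]]'

```text
time: 20.73
tool_pos: [0.604, -0.011, 0.1722]
tcp_rot: [2.117, 2.321, 0.0]
wrist_force: [0.2, 0.2, 0.8]
width: 0.996
grip_force: 0.0
```

```bash
python3 - <<'E'
from h import *
plan([601.5,-11.5,112],5.1)
E
```

```text
t 20.73 tcp [604.  -11.  172.2] yang 5.3 q6 -0.15 R z [ 0. -0. -1.] F [0.2 0.2 0.8] w 0.996 g 0.0
shift before turn [-0.2 -2.6 60.2] turn z 3.145 shift if turned first [ 0.2  2.6 60.2] q6~ 3.03 -3.25
shift before turn [-0.2 -2.6 60.2] turn z 0.003 shift if turned first [-0.2 -2.6 60.2] q6~ 6.18 -0.11
shift before turn [-0.2 -2.6 60.2] turn z -3.138 shift if turned first [ 0.2  2.6 60.2] q6~ 3.03 -3.25
```

Emit:
step_arm --targets '[[[0,0,0],[0,-2.5,30],85],[[0,0,0],[0,0,30],85],[[0,0,0],[0,0,0],70],[[0,0,0],[0,0,0],60],[[0,0,0],[0,0,0],50]]' --grip_force 20

```text
time: 21.15
tool_pos: [0.6013, -0.0113, 0.1131]
tcp_rot: [2.122, 2.316, 0.001]
wrist_force: [0.4, 0.1, -0.6]
width: 0.692
grip_force: 26.4
```

Emit:
step_arm --targets '[[[0,0,0],[0,0,0],50],[[0,0,0],[0,0,0],50],[[0,0,0],[0,0,0],50]]'

```text
time: 21.4
tool_pos: [0.6015, -0.0114, 0.1139]
tcp_rot: [2.12, 2.316, 0.002]
wrist_force: [-0.4, 0.6, -0.7]
width: 0.693
grip_force: 26.4
```

Emit:
step_arm --targets '[[[0,0,0],[0,0,0],85],[[0,0,0],[0,0,0],85],[[0,0,0],[0,0,0],85],[[0,0,0],[0,0,-30],85],[[0,0,0],[0,0,-40],85]]'

```text
time: 21.82
tool_pos: [0.5971, -0.0111, 0.1785]
tcp_rot: [-2.115, -2.312, 0.01]
wrist_force: [1.1, 0.5, 0.2]
width: 0.996
grip_force: 0.0
```

```bash
python3 - <<'E'
from h import *
s,R,ya=where()
print('t in press frame etc')
im,c=snap('top','t2')
for q,z in (('tray_handle',.05),('tray',.02)): tip('top',c,q,z,1)
plan([613.5,-165,170],4.6)
E
```

```text
t 21.82 tcp [597.1 -11.1 178.5] yang 5.1 q6 -0.15 R z [-0.01   0.001 -1.   ] F [1.1 0.5 0.2] w 0.996 g 0.0
t in press frame etc
tray_handle 0.7 [203. 317.] [ 605. -172.   50.]
tray 0.7 [208. 253.] [600. -11.  20.]
t 21.97 tcp [603.6 -11.5 187.2] yang 5.1 q6 -0.15 R z [ 0.009 -0.001 -1.   ] F [-0.6  0.6 -0.5] w 0.996 g 0.0
shift before turn [-153.8   -4.    17.4] turn z 3.15 shift if turned first [153.8   2.6  17.4] q6~ 2.8 -3.48
shift before turn [-153.8   -4.    17.4] turn z 0.009 shift if turned first [-153.8   -2.6   17.4] q6~ 5.94 -0.34
shift before turn [-153.8   -4.    17.4] turn z -3.133 shift if turned first [153.8   2.6  17.4] q6~ 2.8 -3.48
```

Emit:
step_arm --targets '[[[0,0,0],[-38.5,-0.5,0],85],[[0,0,0],[-38.5,-0.5,0],85],[[0,0,0],[-38.5,-0.5,0],85],[[0,0,0],[-38.5,0,0],85],[[0,0,0],[0,0,0],85]]'

```text
time: 22.38
tool_pos: [0.6127, -0.171, 0.1818]
tcp_rot: [2.124, 2.312, -0.003]
wrist_force: [-0.0, 0.9, 0.4]
width: 0.994
grip_force: 0.0
```

Emit:
step_arm --targets '[[[0,0,0],[0,0,0],85],[[0,0,0],[0,0,0],85]]'

```text
time: 22.55
tool_pos: [0.612, -0.1646, 0.1813]
tcp_rot: [-2.12, -2.315, 0.001]
wrist_force: [-0.3, 0.2, 0.5]
width: 0.993
grip_force: 0.0
```

```bash
python3 - <<'E'
from h import *
s,R,ya=where()
im,c=snap('wrist','w11')
for q,z,h in (('top_flat',.055,.008),):
  for r in cut_out('wrist',q)[:2]:
    f,_=fit(c,r['region'],[600,-11,5],h,z); print(q,round(r['score'],2),np.round(r['extent']),f,_)
tip('wrist',c,'tray_handle',.05,1);tip('wrist',c,'tray',.02,1);tip('wrist',c,'slot_mouth',.02,1)
# handle pixels: reddish-brown mask
r=cut_out('wrist','tray_handle')[0]; print(r['score'],r['extent'])
hsv=cv2.cvtColor(im,cv2.COLOR_RGB2HSV)
m=r['region']&(hsv[...,1]>110)
v,u=np.nonzero(m); 
for a in range(v.min(),v.max(),25):
  k=u[(v>=a)&(v<a+3)]
  if len(k)>5: print(a,k.min(),k.max(), np.round(ray(c,(k.min()+k.max())/2,a+1,.061)*1000))
plan([614.5,-165,106],4.8)
E
```

```text
t 22.55 tcp [ 612.  -164.6  181.3] yang 5.0 q6 -0.39 R z [-0.002  0.001 -1.   ] F [-0.3  0.2  0.5] w 0.993 g 0.0
top_flat 0.77 [  0. 149.  43. 248.] [600. -11.   5.] -0.0
top_flat 0.21 [142.   0. 484. 109.] [600. -11.   5.] -0.0
tray_handle 0.82 [232. 288.] [ 618. -164.   50.]
0.61 [168.0, 2.2, 406.5, 304.1]
75 266 306 [609. -80.  61.]
100 267 306 [610. -92.  61.]
125 267 305 [ 611. -104.   61.]
150 268 305 [ 612. -116.   61.]
175 268 305 [ 614. -129.   61.]
200 270 305 [ 615. -142.   61.]
225 269 305 [ 616. -156.   61.]
250 270 305 [ 618. -171.   61.]
275 271 304 [ 620. -186.   61.]
300 275 301 [ 621. -202.   61.]
t 22.85 tcp [ 612.7 -163.6  182.3] yang 5.2 q6 -0.39 R z [-0.  0. -1.] F [-0.   0.1  0.3] w 0.997 g 0.0
shift before turn [-1.6  1.7 76.3] turn z 3.149 shift if turned first [ 1.6 -1.7 76.3] q6~ 2.8 -3.49
shift before turn [-1.6  1.7 76.3] turn z 0.007 shift if turned first [-1.6  1.7 76.3] q6~ 5.94 -0.35
shift before turn [-1.6  1.7 76.3] turn z -3.135 shift if turned first [ 1.6 -1.7 76.3] q6~ 2.8 -3.49
```

Emit:
step_arm --targets '[[[0,0,0],[0,4,26],85],[[0,0,0],[0,0,26],85],[[0,0,0],[0,0,24],85],[[0,0,0],[0,0,0],50],[[0,0,0],[0,0,0],30]]' --grip_force 40

```text
time: 23.27
tool_pos: [0.6153, -0.1634, 0.1048]
tcp_rot: [-2.117, -2.316, 0.003]
wrist_force: [1.0, 0.6, 0.7]
width: 0.745
grip_force: 0.0
```

Emit:
step_arm --targets '[[[0,0,0],[0,0,0],15],[[0,0,0],[0,0,0],12],[[0,0,0],[0,0,0],12],[[0,0,0],[0,0,0],12],[[0,0,0],[0,0,0],12]]'

```text
time: 23.68
tool_pos: [0.6175, -0.165, 0.1083]
tcp_rot: [2.118, 2.317, 0.001]
wrist_force: [-0.8, -1.6, 3.9]
width: 0.228
grip_force: 41.4
```

```bash
python3 - <<'E'
from h import *
s,R,ya=where()
# press frame
for yaw,o in ((99.8,(574,218)),):
    w=np.radians(yaw);x=np.array([np.cos(w),np.sin(w)]);y=np.array([-x[1],x[0]])
    g=np.array(s['tool_pos'])[:2]*1000-np.array(o); print('grip in press frame',g@x,g@y,'tray yaw err',ya+90-yaw)
im,c=snap('top','t3')
tip('top',c,'slot_mouth',.02,1);tip('top',c,'back_stop',.025,1);tip('top',c,'wheel_hub',.245,1);tip('top',c,'press',0,1)
E
```

```text
t 23.68 tcp [ 617.5 -165.   108.3] yang 5.1 q6 -0.39 R z [ 0.002 -0.001 -1.   ] F [-0.8 -1.6  3.9] w 0.228 g 41.4
grip in press frame -384.82180091839524 22.31818336954495 tray yaw err -4.66624275578647
slot_mouth 0.91 [215. 190.] [585. 150.  20.]
back_stop 0.62 [224. 138.] [564. 279.  25.]
wheel_hub 0.72 [197. 134.] [583. 222. 245.]
press 0.55 [222. 163.] [571. 222.   0.]
```

Emit:
step_arm --targets '[[[0,0,0],[0,0,-1],12],[[0,0,-0.02],[0,5.5,0],12],[[0,0,-0.02],[0,5.5,0],12],[[0,0,-0.02],[0,5.5,0],12],[[0,0,-0.022],[0,5.8,0],12]]'

```text
time: 24.35
tool_pos: [0.6369, -0.162, 0.107]
tcp_rot: [-2.017, -2.403, 0.006]
wrist_force: [-9.3, -2.4, 6.1]
width: 0.224
grip_force: 45.4
```

Emit:
step_arm --targets '[[[0,0,0],[4,0,0],12],[[0,0,0],[8,0,0],12],[[0,0,0],[8,0,0],12],[[0,0,0],[4,0,0],12],[[0,0,0],[0,0,0],12]]'

```text
time: 24.77
tool_pos: [0.6363, -0.1387, 0.1087]
tcp_rot: [2.02, 2.401, 0.001]
wrist_force: [0.6, -3.1, 5.3]
width: 0.227
grip_force: 40.5
```

```bash
cat >> h.py <<'E'
def pf(o=(574,218),yaw=99.8):
    s,R,ya=where(); w=np.radians(yaw);x=np.array([np.cos(w),np.sin(w)]);y=np.array([-x[1],x[0]])
    g=np.array(s['tool_pos'])[:2]*1000-np.array(o); print('grip in press frame',np.round([g@x,g@y],1),'yaw err',round(ya+90-yaw,2))
E
python3 - <<'E'
from h import *
pf()
im,c=snap('top','t4')
ctop=cut_out('top','top_piece')
for r in ctop: 
    if r['extent'][0]<330: print(np.round(r['extent']),fit(c,r['region'],[597,25,10],.008,.055))
tip('top',c,'tray',.02,1)
ri=read_camera('wrist'); cw=calibration('wrist')
for q,z in (('slot_mouth',.02),): tip('wrist',cw,q,z,1)
E
```

```text
t 24.77 tcp [ 636.3 -138.7  108.7] yang 9.9 q6 -0.42 R z [ 0.004 -0.002 -1.   ] F [ 0.6 -3.1  5.3] w 0.227 g 40.5
grip in press frame [-362.1   -0.7] yaw err 0.06
[233. 190. 258. 215.] (array([609.8,  10.5,  10.9]), np.float64(0.937))
tray 0.16 [190. 238.] [649.  27.  20.]
```

Emit:
step_arm --targets '[[[0,0,0],[4,0,-1],12],[[0,0,0],[8,0,-1],12],[[0,0,0],[10,0,0],12],[[0,0,0],[10,0,0],12],[[0,0,0],[10,0,0],12]]'

```text
time: 25.43
tool_pos: [0.6269, -0.0956, 0.1087]
tcp_rot: [-2.023, -2.402, 0.001]
wrist_force: [-0.3, -2.9, -0.7]
width: 0.229
grip_force: 39.4
```

Emit:
step_arm --targets '[[[0,0,0],[10,0,0],12],[[0,0,0],[10,0,0],12],[[0,0,0],[10,0,0],12],[[0,0,0],[5,0,0],12],[[0,0,0],[0,0,0],12]]'

```text
time: 25.85
tool_pos: [0.6212, -0.0601, 0.109]
tcp_rot: [-2.022, -2.402, -0.002]
wrist_force: [1.7, 2.8, -2.6]
width: 0.223
grip_force: 39.1
```

```bash
python3 - <<'E'
from h import *
pf()
E
```

```text
t 25.85 tcp [621.2 -60.1 109. ] yang 9.8 q6 -0.31 R z [-0.001  0.002 -1.   ] F [ 1.7  2.8 -2.6] w 0.223 g 39.1
grip in press frame [-282.     0.9] yaw err 0.01
```

Emit:
step_arm --targets '[[[0,0,0],[5,0,1],12],[[0,0,0],[8,0,0],12],[[0,0,0],[8,0,0],12],[[0,0,0],[8,0,0],12],[[0,0,0],[8,0,0],12]]'

```text
time: 26.27
tool_pos: [0.6156, -0.0256, 0.1087]
tcp_rot: [2.023, 2.402, 0.0]
wrist_force: [2.1, -4.0, 0.6]
width: 0.224
grip_force: 39.6
```

Emit:
step_arm --targets '[[[0,0,0],[8,0,0],12],[[0,0,0],[8,0,0],12],[[0,0,0],[8,0,0],12],[[0,0,0],[8,0,0],12],[[0,0,0],[4,0,0],12]]'

```text
time: 26.68
tool_pos: [0.6093, 0.0106, 0.1087]
tcp_rot: [2.022, 2.403, 0.0]
wrist_force: [2.2, -4.5, 0.8]
width: 0.227
grip_force: 39.6
```

```bash
python3 - <<'E'
from h import *
pf()
E
```

```text
t 26.68 tcp [609.3  10.6 108.7] yang 9.8 q6 -0.2 R z [ 0.001 -0.    -1.   ] F [ 2.2 -4.5  0.8] w 0.227 g 39.6
grip in press frame [-210.4    0.5] yaw err 0.04
```

Sliding in freely with about 5 N of drag. Roughly 54 mm remain.

Emit:
step_arm --targets '[[[0,0,0],[7,0,0],12],[[0,0,0],[8,0,0],12],[[0,0,0],[8,0,0],12],[[0,0,0],[8,0,0],12],[[0,0,0],[7,0,0],12]]'

```text
time: 27.1
tool_pos: [0.6028, 0.0474, 0.1087]
tcp_rot: [2.022, 2.403, -0.0]
wrist_force: [1.9, -5.0, 2.0]
width: 0.225
grip_force: 39.7
```

Emit:
step_arm --targets '[[[0,0,0],[5,0,0],12],[[0,0,0],[3,0,0],12],[[0,0,0],[2,0,0],12]]'

```text
time: 27.35
tool_pos: [0.6012, 0.0571, 0.1087]
tcp_rot: [2.022, 2.403, -0.0]
wrist_force: [2.1, -5.1, 1.3]
width: 0.231
grip_force: 39.8
```

Emit:
step_arm --targets '[[[0,0,0],[2,0,0],12],[[0,0,0],[2,0,0],12]]'

```text
time: 27.52
tool_pos: [0.6005, 0.0608, 0.1087]
tcp_rot: [2.022, 2.403, -0.0]
wrist_force: [1.0, -5.3, 1.2]
width: 0.223
grip_force: 39.8
```

```bash
python3 - <<'E'
from h import *
pf()
E
```

```text
t 27.52 tcp [600.5  60.8 108.7] yang 9.8 q6 -0.11 R z [ 0.    -0.001 -1.   ] F [ 1.  -5.3  1.2] w 0.223 g 39.8
grip in press frame [-159.5    0.7] yaw err 0.03
```

Emit:
step_arm --targets '[[[0,0,0],[2,0,0],12],[[0,0,0],[2,0,0],12]]'

```text
time: 27.68
tool_pos: [0.5997, 0.0646, 0.1087]
tcp_rot: [2.023, 2.403, -0.001]
wrist_force: [1.7, -5.2, 2.7]
width: 0.222
grip_force: 39.9
```

Emit:
step_arm --targets '[[[0,0,0],[1.5,0,0],12],[[0,0,0],[1.5,0,0],12]]'

```text
time: 27.85
tool_pos: [0.5993, 0.0662, 0.1087]
tcp_rot: [2.02, 2.403, -0.004]
wrist_force: [1.4, -16.3, 1.8]
width: 0.227
grip_force: 39.8
```

Emit:
step_arm --targets '[[[0,0,0],[1,0,0],12],[[0,0,0],[1,0,0],12]]'

```text
time: 28.02
tool_pos: [0.5993, 0.0665, 0.1088]
tcp_rot: [2.019, 2.401, -0.007]
wrist_force: [3.2, -21.5, 1.5]
width: 0.225
grip_force: 39.9
```

The tray is home: the push rose to 21 N with no further travel. Release, rise and go to the crank.

Emit:
step_arm --targets '[[[0,0,0],[-1,0,0],50],[[0,0,0],[0,0,0],50],[[0,0,0],[0,0,0],50],[[0,0,0],[0,0,-20],50],[[0,0,0],[0,0,-40],50]]'

```text
time: 28.43
tool_pos: [0.5939, 0.0693, 0.1625]
tcp_rot: [-2.016, -2.395, 0.014]
wrist_force: [-0.3, -0.2, -0.7]
width: 0.584
grip_force: 0.0
```

Emit:
step_arm --targets '[[[0,0,0],[0,0,-40],50],[[0,0,0],[0,0,-40],50],[[0,0,0],[0,0,-40],50],[[0,0,0],[0,0,-40],50],[[0,0,0],[0,0,-40],50]]'

```text
time: 28.85
tool_pos: [0.598, 0.0698, 0.3699]
tcp_rot: [-2.021, -2.403, 0.0]
wrist_force: [0.6, -0.2, -0.6]
width: 0.582
grip_force: 0.0
```

Emit:
step_arm --targets '[[[0,0,0],[37,-14,0],50],[[0,0,0],[37,-14,0],50],[[0,0,0],[37,-14,0],50],[[0,0,0],[38,-15,0],50],[[0,0,0],[0,0,0],50]]'

```text
time: 29.27
tool_pos: [0.5132, 0.2117, 0.3682]
tcp_rot: [-2.013, -2.405, -0.001]
wrist_force: [-0.0, 0.4, -0.1]
width: 0.585
grip_force: 0.0
```

Emit:
step_arm --targets '[[[0,0,0],[0,0,0],50],[[0,0,0],[0,0,0],50]]'

```text
time: 29.43
tool_pos: [0.517, 0.2064, 0.3681]
tcp_rot: [-2.021, -2.405, 0.001]
wrist_force: [-0.1, -0.5, -0.6]
width: 0.589
grip_force: 0.0
```

```bash
python3 - <<'E'
from h import *
where()
im,c=snap('wrist','w12')
tip('wrist',c,'crank_grip',.245,2);tip('wrist',c,'wheel_hub',.245,2)
for r in cut_out('wrist','crank_grip')[:2]: print('cut',r['score'],r['extent'])
# dark crank handle blob
g=im.max(2); m=(g<60).astype(np.uint8); n,l,st,ce=cv2.connectedComponentsWithStats(m)
for i in range(1,n):
    if st[i,4]>400: print(st[i],np.round(ce[i]),np.round(ray(c,*ce[i],.273)*1000))
it,ct=snap('top','t5'); tip('top',ct,'crank_grip',.245,1); tip('top',ct,'tray_handle',.05,1)
for r in cut_out('top','top_piece'): print(np.round(r['extent']))
E
```

```text
t 29.43 tcp [517.  206.4 368.1] yang 9.9 q6 0.16 R z [-0.001 -0.    -1.   ] F [-0.1 -0.5 -0.6] w 0.589 g 0.0
crank_grip 0.69 [226. 281.] [518. 212. 245.]
cut 0.67 [262.3, 197.2, 299.2, 260.1]
[    0    58   560   362 45672] [311. 353.] [544. 155. 273.]
[293 129 128  69 501] [358. 144.] [543. 265. 273.]
crank_grip 0.61 [230. 137.] [517. 215. 245.]
tray_handle 0.66 [211. 221.] [588.  67.  50.]
[307. 268. 329. 294.]
```

```bash
python3 - <<'E'
from h import *
where()
b=np.linspace(0,2*np.pi,32)[:-1]; C=10*np.c_[np.cos(b),np.sin(b)]
c=calibration('wrist')
for r in cut_out('wrist','crank_grip')[:1]: print(r['extent'],fit(c,r['region'],[517,209,0],.055,.218,C))
c=calibration('top')
for r in cut_out('top','crank_grip')[:2]: print(r['score'],r['extent'])
E
python3 -c "
import cv2;im=cv2.imread('pics/w12.png');print(im[190:265:4,281].mean(1).round())"
```

```text
t 29.83 tcp [517.9 205.1 368.3] yang 9.7 q6 0.16 R z [-0. -0. -1.] F [-0.2  0.7  0.1] w 0.587 g 0.0
[262.3, 197.2, 299.2, 260.1] (array([517. , 215.8,  -9.1]), np.float64(0.795))
[ 89. 129.  92.  36.  36.  36.  35.  34.  36.  36.  37.  40.  40.  39.
  37.  37.  36.  81.  87.]
```

Emit:
step_arm --targets '[[[0,0,0],[8,0.5,0],50],[[0,0,0],[0,0,20],50],[[0,0,0],[0,0,20],50],[[0,0,0],[0,0,15],50],[[0,0,0],[0,0,9],50]]'

```text
time: 30.35
tool_pos: [0.5157, 0.2141, 0.3022]
tcp_rot: [-2.022, -2.402, 0.004]
wrist_force: [-0.6, 0.5, -0.2]
width: 0.584
grip_force: 0.0
```

Emit:
step_arm --targets '[[[0,0,0],[0,0,0],30],[[0,0,0],[0,0,0],15],[[0,0,0],[0,0,0],12],[[0,0,0],[0,0,0],12],[[0,0,0],[0,0,0],12]]' --grip_force 40

```text
time: 30.77
tool_pos: [0.5164, 0.2141, 0.3052]
tcp_rot: [-2.023, -2.403, -0.0]
wrist_force: [-3.1, 0.3, -0.3]
width: 0.225
grip_force: 39.7
```

```bash
python3 - <<'E'
from h import *
s,R,ya=where()
im,c=snap('wrist','w13')
b=np.linspace(0,2*np.pi,32)[:-1]; C=10*np.c_[np.cos(b),np.sin(b)]
g=im.max(2)
print([round(float(x)) for x in g[170:340:6,280]])
for yy in (-5,0,5):
    p=np.array(s['tool_pos'])+R@np.array([yy/1000,0,0]); print(yy,proj(c,[p[0],p[1],.273]),proj(c,[p[0]+.01*R[0,0],p[1]+.01*R[1,0],.273]))
tip('wrist',c,'wheel_hub',.245,2);tip('wrist',c,'crank_grip',.245,1)
E
```

```text
t 30.77 tcp [516.4 214.1 305.2] yang 9.8 q6 0.18 R z [-0.     0.001 -1.   ] F [-3.1  0.3 -0.3] w 0.225 g 39.7
[220, 220, 220, 219, 218, 217, 181, 81, 83, 87, 90, 90, 90, 192, 42, 40, 38, 37, 35, 33, 33, 31, 31, 30, 29, 28, 32, 31, 30]
-5 [276.4893728  354.48247385] [276.42314375 327.93298921]
0 [276.45667473 341.37467841] [276.38874761 314.14448379]
5 [276.42314375 327.93298921] [276.3534524  299.99556413]
crank_grip 0.89 [300. 279.] [517. 213. 245.]
```

```bash
cat > circ.py <<'E'
import numpy as np,sys
ph,n,D=np.radians(float(sys.argv[1])),int(sys.argv[2]),float(sys.argv[3])
r=58; a=np.radians(99.8);X=np.array([np.cos(a),np.sin(a)]);Y=np.array([np.sin(a),-np.cos(a)])
p=lambda t:r*np.array([np.cos(ph-t),np.sin(ph-t)])
acc=np.zeros(2)
for i in range(1,n+1):
    d=p(i*D)-p(0); t=np.array([d@X,d@Y]); s=np.round(t-acc,1); acc+=s; print(i,s.tolist(),end=' ; ' if i%5 else '\n')
E
python3 circ.py 185.5 40 .25
```

```text
1 [14.2, 2.9] ; 2 [13.0, 6.3] ; 3 [11.1, 9.3] ; 4 [8.4, 11.7] ; 5 [5.2, 13.5]
6 [1.8, 14.4] ; 7 [-1.9, 14.3] ; 8 [-5.4, 13.5] ; 9 [-8.5, 11.7] ; 10 [-11.1, 9.2]
11 [-13.1, 6.2] ; 12 [-14.2, 2.7] ; 13 [-14.4, -0.8] ; 14 [-13.8, -4.4] ; 15 [-12.3, -7.7]
16 [-10.0, -10.4] ; 17 [-7.1, -12.7] ; 18 [-3.7, -13.9] ; 19 [-0.2, -14.5] ; 20 [3.4, -14.0]
21 [6.8, -12.8] ; 22 [9.7, -10.7] ; 23 [12.1, -8.0] ; 24 [13.7, -4.7] ; 25 [14.4, -1.2]
26 [14.2, 2.4] ; 27 [13.3, 5.8] ; 28 [11.3, 9.0] ; 29 [8.8, 11.5] ; 30 [5.7, 13.3]
31 [2.2, 14.3] ; 32 [-1.4, 14.4] ; 33 [-4.9, 13.6] ; 34 [-8.1, 11.9] ; 35 [-10.8, 9.6]
36 [-12.9, 6.6] ; 37 [-14.1, 3.2] ; 38 [-14.4, -0.3] ; 39 [-13.9, -3.9] ; 40 [-12.6, -7.3]
```

Emit:
step_arm --targets '[[[0,0,0],[14.2,2.9,0],12],[[0,0,0],[13.0,6.3,0],12],[[0,0,0],[11.1,9.3,0],12],[[0,0,0],[8.4,11.7,0],12],[[0,0,0],[5.2,13.5,0],12]]'

```text
time: 31.33
tool_pos: [0.5512, 0.2731, 0.3052]
tcp_rot: [2.022, 2.403, 0.001]
wrist_force: [-0.8, -5.2, 3.2]
width: 0.221
grip_force: 40.0
```

Emit:
step_arm --targets '[[[0,0,0],[0,0,0],12],[[0,0,0],[0,0,0],12]]'

```text
time: 31.5
tool_pos: [0.5527, 0.2735, 0.3052]
tcp_rot: [2.022, 2.402, 0.008]
wrist_force: [3.6, 2.5, 0.3]
width: 0.221
grip_force: 39.9
```

Emit:
step_arm --targets '[[[0,0,0],[1.8,14.4,0],12],[[0,0,0],[-1.9,14.3,0],12],[[0,0,0],[-5.4,13.5,0],12],[[0,0,0],[-8.5,11.7,0],12],[[0,0,0],[-11.1,9.2,0],12]]'

```text
time: 31.92
tool_pos: [0.6174, 0.2583, 0.3052]
tcp_rot: [-2.022, -2.403, -0.0]
wrist_force: [-6.4, -0.8, 6.2]
width: 0.22
grip_force: 40.8
```

Emit:
step_arm --targets '[[[0,0,0],[-13.1,6.2,0],12],[[0,0,0],[-14.2,2.7,0],12],[[0,0,0],[-14.4,-0.8,0],12],[[0,0,0],[-13.8,-4.4,0],12],[[0,0,0],[-12.3,-7.7,0],12]]'

```text
time: 32.33
tool_pos: [0.6247, 0.1906, 0.3051]
tcp_rot: [-2.023, -2.4, -0.003]
wrist_force: [-6.6, 7.1, 6.5]
width: 0.217
grip_force: 40.7
```

Emit:
step_arm --targets '[[[0,0,0],[0,0,0],12],[[0,0,0],[0,0,0],12]]'

```text
time: 32.5
tool_pos: [0.6236, 0.189, 0.3052]
tcp_rot: [-2.025, -2.4, 0.003]
wrist_force: [-7.0, -1.0, 6.3]
width: 0.221
grip_force: 40.7
```

Emit:
step_arm --targets '[[[0,0,0],[-10.0,-10.4,0],12],[[0,0,0],[-7.1,-12.7,0],12],[[0,0,0],[-3.7,-13.9,0],12],[[0,0,0],[-0.2,-14.5,0],12],[[0,0,0],[3.4,-14.0,0],12]]'

```text
time: 32.92
tool_pos: [0.5644, 0.162, 0.3052]
tcp_rot: [2.024, 2.4, 0.008]
wrist_force: [4.8, 5.9, 1.4]
width: 0.223
grip_force: 40.3
```

Emit:
step_arm --targets '[[[0,0,0],[6.8,-12.8,0],12],[[0,0,0],[9.7,-10.7,0],12],[[0,0,0],[12.1,-8.0,0],12],[[0,0,0],[13.7,-4.7,0],12],[[0,0,0],[14.4,-1.2,0],12]]'

```text
time: 33.33
tool_pos: [0.5164, 0.2116, 0.3052]
tcp_rot: [2.022, 2.401, -0.001]
wrist_force: [5.4, -2.8, 1.7]
width: 0.223
grip_force: 40.4
```

Emit:
step_arm --targets '[[[0,0,0],[14.2,2.4,0],12],[[0,0,0],[13.3,5.8,0],12],[[0,0,0],[11.3,9.0,0],12],[[0,0,0],[8.8,11.5,0],12],[[0,0,0],[5.7,13.3,0],12]]'

```text
time: 33.75
tool_pos: [0.5491, 0.2723, 0.3051]
tcp_rot: [2.022, 2.404, -0.004]
wrist_force: [-1.4, -8.3, 9.3]
width: 0.219
grip_force: 41.2
```

Emit:
step_arm --targets '[[[0,0,0],[2.2,14.3,0],12],[[0,0,0],[-1.4,14.4,0],12],[[0,0,0],[-4.9,13.6,0],12],[[0,0,0],[0,0,0],12],[[0,0,0],[0,0,0],12]]'

```text
time: 34.17
tool_pos: [0.5911, 0.2753, 0.3051]
tcp_rot: [-2.022, -2.401, 0.005]
wrist_force: [-5.4, -3.5, 10.4]
width: 0.22
grip_force: 41.4
```

```bash
python3 - <<'E'
from h import *
s,R,ya=where()
for h in ((574,219),(573,218.5)):
    d=np.array(s['tool_pos'])[:2]*1000-h; print(np.degrees(np.arctan2(d[1],d[0])),np.linalg.norm(d))
    e=np.array([516.4,213.5])-h;print(np.degrees(np.arctan2(e[1],e[0])))
E
```

```text
t 34.17 tcp [591.1 275.3 305.1] yang 9.8 q6 0.23 R z [-0.004 -0.001 -1.   ] F [-5.4 -3.5 10.4] w 0.22 g 41.4
73.09170343604846 58.81893782421139
-174.54558576884062
72.31161359186021 59.593687716731374
-174.95164032205216
```

Emit:
step_arm --targets '[[[0,0,0],[-8.1,11.9,0],12],[[0,0,0],[-10.8,9.6,0],12],[[0,0,0],[0,0,0],12]]'

```text
time: 34.42
tool_pos: [0.6097, 0.2656, 0.305]
tcp_rot: [-2.01, -2.387, 0.006]
wrist_force: [-27.5, 15.4, 17.8]
width: 0.214
grip_force: 42.6
```

Emit:
step_arm --targets '[[[0,0,0],[-12.9,6.6,0],12],[[0,0,0],[0,0,0],12]]'

```text
time: 34.58
tool_pos: [0.6165, 0.2592, 0.305]
tcp_rot: [-2.004, -2.383, -0.003]
wrist_force: [-30.9, 29.4, 15.9]
width: 0.219
grip_force: 42.4
```

Emit:
step_arm --targets '[[[0,0,0],[-14.1,3.2,0],12],[[0,0,0],[-3,0.3,0],12],[[0,0,0],[0,0,0],12],[[0,0,0],[0,0,0],12]]'

```text
time: 34.92
tool_pos: [0.6214, 0.2484, 0.3047]
tcp_rot: [-1.997, -2.381, -0.011]
wrist_force: [-29.8, 41.9, 13.1]
width: 0.219
grip_force: 41.0
```

```bash
python3 - <<'E'
from h import *
s,R,ya=where()
for h in ((574,219),(573,218.5)):
    d=np.array(s['tool_pos'])[:2]*1000-h; a=np.degrees(np.arctan2(d[1],d[0])); print(a,np.linalg.norm(d),'wheel',np.radians(360+185.3-a))
    t=np.array([d[1],-d[0]])/np.linalg.norm(d); print('Ftan',s['wrist_force'][:2]@t,'rad',s['wrist_force'][:2]@d/np.linalg.norm(d))
E
```

```text
t 34.92 tcp [621.4 248.4 304.7] yang 10.0 q6 0.14 R z [-0.021  0.027 -0.999] F [-29.8  41.9  13.1] w 0.219 g 41.0
31.77218710725046 55.77950781018475 wheel 8.962751135543865
Ftan -51.28008706173716 rad -3.2689336992123783
31.669999749069753 56.89301827311803 wheel 8.964534641398032
Ftan -51.274175344221824 rad -3.3603867871397157
```

```bash
python3 - <<'E'
from h import *
im,c=snap('scene','s2')
def tri(px,row_col): pass
for q in ('platen','top_round','top_flat','heel_flat','heel_round','tray_handle','tray','wheel_hub','crank_grip','back_stop'):
    for r in tip_of('scene',q)[:2]: print(q,round(r['score'],2),np.round(r['at'],1)[::-1])
w=np.radians(99.8);X=np.array([np.cos(w),np.sin(w)]);Y=np.array([-X[1],X[0]]);O=np.array([574,218.5])
P=lambda x,y,z: np.round(proj(c,[*(O+x*X+y*Y)/1000,z/1000]),1)
print('pred platen@63',P(0,0,63),'@70',P(0,0,70),'handle',P(-155,0,50),'hub',P(0,0,245),'stack: heel flat',P(0,30,55),'heel round',P(0,-30,55),'top flat',P(0,30,55))
for q in ('top_piece','heel','platen','tray'):
    for r in cut_out('scene',q)[:2]: print(q,round(r['score'],2),np.round(r['extent']))
E
```

```text
platen 0.59 [334.4 164.3]
top_round 0.81 [215.6 246.9]
top_round 0.71 [329.6 170.3]
top_flat 0.57 [188.9 255.3]
heel_flat 0.48 [322.7 157.2]
heel_flat 0.31 [331.2 169.2]
heel_round 0.44 [342.1 165.8]
tray_handle 0.64 [313.6 202.3]
tray 0.71 [327.4 166.8]
wheel_hub 0.47 [331.4 175.7]
wheel_hub 0.4 [325.  187.1]
crank_grip 0.51 [365.5 105.1]
crank_grip 0.27 [342.3 168. ]
back_stop 0.63 [340.4 153.3]
pred platen@63 [333.8 159.3] @70 [334.  157.5] handle [314.1 204.7] hub [341.2 107.6] stack: heel flat [323.  158.2] heel round [344.1 164.4] top flat [323.  158.2]
top_piece 0.92 [193. 238. 219. 261.]
heel 0.51 [320. 172. 340. 178.]
platen 0.66 [318. 147. 353. 174.]
tray 0.56 [304. 158. 354. 219.]
```

```bash
python3 - <<'E'
from h import *
im=cv2.imread('pics/s2.png')[:,:,::-1]; c=calibration('scene')
w=np.radians(99.8);X=np.array([np.cos(w),np.sin(w)]);Y=np.array([-X[1],X[0]]);O=np.array([574,218.5])
P=lambda x,y,z: np.round(proj(c,[*(O+x*X+y*Y)/1000,z/1000]),1)
for n,p in dict(platen_near_bottom=(-50,0,63),platen_near_cush_top=(-50,0,73),pl_steel_top=(-50,0,85),top_near63=(-29,0,63),top_near55=(-29,0,55),heel_near25=(-29,0,25),rim_near31=(-49,0,31),trayback=(-65,0,25)).items(): print(n,P(*p))
for u in (322,328,334):
    print(u,[(v,*map(int,im[v,u])) for v in range(156,196,2)])
# tangential contact force again and joint state
where()
E
```

```text
platen_near_bottom [327.8 172.3]
platen_near_cush_top [328.2 169.8]
pl_steel_top [328.6 166.8]
top_near63 [330.4 166.7]
top_near55 [330.1 168.7]
heel_near25 [329.1 175.9]
rim_near31 [326.9 179.7]
trayback [324.8 185.4]
322 [(156, 95, 93, 91), (158, 95, 93, 91), (160, 107, 106, 103), (162, 108, 106, 104), (164, 101, 100, 99), (166, 79, 77, 74), (168, 57, 51, 46), (170, 64, 49, 37), (172, 63, 50, 41), (174, 103, 101, 99), (176, 82, 76, 72), (178, 93, 67, 50), (180, 94, 66, 47), (182, 96, 68, 50), (184, 96, 68, 50), (186, 95, 67, 48), (188, 94, 67, 49), (190, 91, 65, 47), (192, 86, 62, 45), (194, 72, 54, 40)]
328 [(156, 82, 80, 78), (158, 101, 99, 98), (160, 107, 106, 104), (162, 106, 105, 103), (164, 107, 106, 106), (166, 108, 107, 105), (168, 89, 88, 85), (170, 77, 75, 73), (172, 59, 45, 35), (174, 83, 77, 72), (176, 105, 104, 103), (178, 84, 67, 56), (180, 78, 58, 45), (182, 69, 57, 48), (184, 71, 64, 59), (186, 83, 80, 76), (188, 59, 54, 53), (190, 61, 57, 55), (192, 61, 56, 54), (194, 61, 57, 56)]
334 [(156, 93, 92, 90), (158, 77, 75, 73), (160, 91, 89, 88), (162, 106, 106, 104), (164, 106, 105, 104), (166, 107, 107, 105), (168, 105, 104, 103), (170, 78, 76, 75), (172, 60, 55, 51), (174, 59, 45, 35), (176, 65, 52, 42), (178, 121, 119, 115), (180, 123, 123, 118), (182, 108, 106, 102), (184, 116, 114, 110), (186, 130, 129, 124), (188, 111, 109, 105), (190, 62, 57, 56), (192, 60, 55, 54), (194, 60, 55, 53)]
t 35.67 tcp [621.3 248.6 304.7] yang 10.1 q6 0.14 R z [-0.021  0.027 -0.999] F [-30.5  40.9  12.5] w 0.22 g 41.0
```

Emit:
step_arm --targets '[[[0,0,0],[8,-1.5,0],12],[[0,0,0],[0,0,0],12],[[0,0,0],[0,0,0],12]]'

```text
time: 35.92
tool_pos: [0.6171, 0.2539, 0.3047]
tcp_rot: [-1.997, -2.383, -0.001]
wrist_force: [-34.5, 34.1, 15.7]
width: 0.218
grip_force: 41.6
```

```bash
cat >> h.py <<'E'
def wh(h=(573.5,219)):
    s,R,ya=where(); g=np.array(s['tool_pos'])*1000+R@np.array([0,0,54]); d=g[:2]-h; a=np.degrees(np.arctan2(d[1],d[0])); n=np.linalg.norm(d); t=np.array([d[1],-d[0]])/n
    print('grasp',np.round(g,1),'ang',round(a,1),'r',round(n,1),'wheel(+k2pi)',round(np.radians(185.4-a),3),'Ftan',round(s['wrist_force'][:2]@t,1),'Frad',round(s['wrist_force'][:2]@d/n,1))
E
python3 -c "
from h import *
wh()"
```

```text
t 35.92 tcp [617.1 253.9 304.7] yang 10.1 q6 0.16 R z [-0.025  0.022 -0.999] F [-34.5  34.1  15.7] w 0.218 g 41.6
grasp [615.7 255.1 250.7] ang 40.5 r 55.6 wheel(+k2pi) 2.529 Ftan -48.3 Frad -4.1
```

```bash
python3 - <<'E'
from h import *
im,c=snap('wrist','w14')
for q in ('crank_grip','wheel_hub','top_piece'):
    for r in tip_of('wrist',q)[:2]: a=r['at'];print(q,round(r['score'],2),np.round(a),np.round(ray(c,a[1],a[0],.245)*1000))
for r in cut_out('wrist','crank_grip')[:2]: print(r['score'],r['extent'])
old=cv2.imread('pics/w13.png')[:,:,::-1]
for n,i in (('old',old),('new',im)): print(n,[int(x) for x in i.max(2)[230:360:6,280]],[int(x) for x in i.max(2)[300,230:330:5]])
E
```

```text
crank_grip 0.88 [286. 279.] [616. 260. 245.]
0.58 [248.9, 240.4, 302.9, 341.1]
0.38 [273.9, 150.2, 296.2, 234.6]
old [90, 90, 90, 192, 42, 40, 38, 37, 35, 33, 33, 31, 31, 30, 29, 28, 32, 31, 30, 30, 29, 27] [63, 171, 169, 168, 47, 38, 37, 35, 33, 32, 30, 29, 27, 26, 23, 24, 34, 166, 165, 165]
new [101, 203, 41, 40, 38, 38, 36, 35, 34, 32, 32, 31, 32, 35, 33, 32, 30, 30, 31, 38, 44, 48] [43, 172, 172, 172, 28, 30, 29, 31, 31, 31, 31, 32, 31, 31, 32, 36, 48, 175, 176, 177]
```

Emit:
step_arm --targets '[[[0,0,0],[4.2,-2.8,0],12],[[0,0,0],[0,0,0],12]]'

```text
time: 36.33
tool_pos: [0.6147, 0.256, 0.3048]
tcp_rot: [-2.0, -2.386, -0.001]
wrist_force: [-31.3, 29.5, 14.4]
width: 0.221
grip_force: 41.4
```

Emit:
step_arm --targets '[[[0,0,0],[4,-3,0],12],[[0,0,0],[0,0,0],12]]'

```text
time: 36.5
tool_pos: [0.612, 0.2582, 0.3048]
tcp_rot: [-2.002, -2.387, -0.001]
wrist_force: [-28.9, 26.4, 13.3]
width: 0.219
grip_force: 41.2
```

Emit:
step_arm --targets '[[[0,0,0],[3.8,-3.2,0],12],[[0,0,0],[0,0,0],12]]'

```text
time: 36.67
tool_pos: [0.6092, 0.2603, 0.3048]
tcp_rot: [-2.004, -2.389, -0.001]
wrist_force: [-24.2, 23.6, 13.2]
width: 0.223
grip_force: 41.0
```

```bash
python3 -c "
from h import *
wh()"
```

```text
t 36.67 tcp [609.2 260.3 304.8] yang 10.0 q6 0.18 R z [-0.017  0.015 -1.   ] F [-24.2  23.6  13.2] w 0.223 g 41.0
grasp [608.3 261.1 250.8] ang 50.4 r 54.6 wheel(+k2pi) 2.356 Ftan -33.7 Frad 2.8
```

Emit:
step_arm --targets '[[[0,0,0],[6,-5.5,0],12],[[0,0,0],[0,0,0],12]]'

```text
time: 36.83
tool_pos: [0.6039, 0.2636, 0.3048]
tcp_rot: [-2.008, -2.392, 0.0]
wrist_force: [-21.3, 18.0, 12.8]
width: 0.218
grip_force: 40.8
```

Emit:
step_arm --targets '[[[0,0,0],[5.5,-6,0],12],[[0,0,0],[0,0,0],12]]'

```text
time: 37.0
tool_pos: [0.5987, 0.2663, 0.3049]
tcp_rot: [-2.011, -2.395, -0.0]
wrist_force: [-16.0, 13.8, 9.7]
width: 0.221
grip_force: 40.6
```

```bash
python3 - <<'E'
from h import *
wh()
im,c=snap('wrist','w15')
for r in tip_of('wrist','crank_grip')[:1]: a=r['at'];print(round(r['score'],2),np.round(a),np.round(ray(c,a[1],a[0],.245)*1000))
for r in cut_out('wrist','crank_grip')[:1]: print(r['score'],r['extent'])
print([int(x) for x in im.max(2)[230:300:4,280]])
E
```

```text
t 37.0 tcp [598.7 266.3 304.9] yang 10.0 q6 0.2 R z [-0.011  0.009 -1.   ] F [-16.   13.8   9.7] w 0.221 g 40.6
grasp [598.1 266.8 250.9] ang 62.7 r 53.7 wheel(+k2pi) 2.141 Ftan -20.5 Frad 4.9
0.81 [282. 278.] [598. 273. 245.]
0.56 [251.5, 240.5, 305.7, 343.8]
[141, 145, 185, 36, 35, 34, 33, 33, 31, 32, 31, 31, 31, 30, 29, 30, 28, 29]
```

```bash
python3 - <<'E'
from h import *
c=calibration('scene')
w=np.radians(99.8);X=np.array([np.cos(w),np.sin(w)]);Y=np.array([-X[1],X[0]]);O=np.array([574,218.5])
P=lambda x,y,z: np.round(proj(c,[*(O+x*X+y*Y)/1000,z/1000]),1)
for z in (105,97,63,54): print(z,P(-50,0,z))
print('bed near corners',P(-310,95,20),P(-310,-95,20),'trayback corners now',P(-65,64,25),P(-65,-64,25),'mouth guide near ends',P(-70,66,37),P(-70,-66,37))
a=cv2.imread('pics/scene0.png')[:,:,::-1].astype(int);b=cv2.imread('pics/s2.png')[:,:,::-1].astype(int)
for u in (326,332,338,344): print('s0',u,[(v,*a[v,u]) for v in range(138,172,2)])
def ch(p):
    r,g,bl=p
    if g>r+12: return 'G'
    if r-bl>18: return 'B' if r<110 else 'w'
    m=r
    return '#' if m<50 else '+' if m<75 else '-' if m<100 else '.' if m<150 else ' '
for v in range(140,196): print(v,''.join(ch(b[v,u]) for u in range(290,370)))
E
```

```text
105 [329.2 161.6]
97 [329.  163.7]
63 [327.8 172.3]
54 [327.5 174.5]
bed near corners [255.6 246.8] [329.  273.2] trayback corners now [302.6 178.5] [347.6 192.5] mouth guide near ends [301.4 176.7] [348.3 191.3]
s0 326 [(138, np.int64(55), np.int64(63), np.int64(50)), (140, np.int64(54), np.int64(62), np.int64(48)), (142, np.int64(85), np.int64(84), np.int64(81)), (144, np.int64(96), np.int64(94), np.int64(92)), (146, np.int64(95), np.int64(94), np.int64(91)), (148, np.int64(95), np.int64(94), np.int64(92)), (150, np.int64(96), np.int64(94), np.int64(93)), (152, np.int64(96), np.int64(94), np.int64(93)), (154, np.int64(108), np.int64(108), np.int64(106)), (156, np.int64(88), np.int64(86), np.int64(84)), (158, np.int64(78), np.int64(75), np.int64(73)), (160, np.int64(48), np.int64(41), np.int64(36)), (162, np.int64(54), np.int64(49), np.int64(46)), (164, np.int64(56), np.int64(52), np.int64(47)), (166, np.int64(56), np.int64(51), np.int64(48)), (168, np.int64(55), np.int64(51), np.int64(48)), (170, np.int64(56), np.int64(51), np.int64(48))]
s0 332 [(138, np.int64(55), np.int64(63), n
[... 6565 characters left out ...]
  ..-..------Bwwwwww
188 ++++++-------------++++++++BBBBBBBBB++++++--...............   .++-.------wwwwwww
189 +++++--------------+++++++BBBBBBBBBB++++++++---...........    .--.------Bwwwwwww
190 +++----------------+++++++BBBBBBBBB+++++++++++++--........     ...-----+Bwwwwwww
191 ++-----------------++++++BBBBBBBBBB+++++++++++++++++--..-...     -------wwwwwwww
192 -------------------++++++BBBBBBBBBB++++++++++++++++++++---+-.....------Bwwwwwwww
193 --------------------+++++BBBBBBBBB+++++++++++++++++++++++++-....------+Bwwwwwwww
194 --------------------++++BBBBBBBBBB+++++++++++++++++++++++++.  .-+-----+wwwwwwwww
195 --------------------++++BBBBBBBBB++++++++++++++++++++++++++.   -------Bwwwwwwwww
```

Emit:
step_arm --targets '[[[0,0,0],[4.2,-6.5,0],12],[[0,0,0],[0,0,0],12]]'

```text
time: 37.32
tool_pos: [0.5936, 0.2681, 0.3049]
tcp_rot: [-2.015, -2.397, -0.004]
wrist_force: [-9.3, 12.0, 8.8]
width: 0.221
grip_force: 40.4
```

Emit:
step_arm --targets '[[[0,0,0],[3.5,-7,0],12],[[0,0,0],[0,0,0],12]]'

```text
time: 37.48
tool_pos: [0.5876, 0.2697, 0.305]
tcp_rot: [-2.018, -2.4, -0.007]
wrist_force: [-3.2, 10.7, 6.8]
width: 0.221
grip_force: 40.2
```

Emit:
step_arm --targets '[[[0,0,0],[1.2,-3,0],12],[[0,0,0],[0,0,0],12]]'

```text
time: 37.65
tool_pos: [0.5853, 0.2701, 0.305]
tcp_rot: [-2.019, -2.4, -0.008]
wrist_force: [-2.2, 10.2, 5.0]
width: 0.218
grip_force: 40.1
```

```bash
python3 - <<'E'
from h import *
wh(); s=read_state(); print('moment',s['torque'])
im,c=snap('wrist','w16')
for r in tip_of('wrist','crank_grip')[:1]: a=r['at'];print(round(r['score'],2),np.round(a),np.round(ray(c,a[1],a[0],.245)*1000))
E
```

```text
t 37.65 tcp [585.3 270.1 305. ] yang 9.9 q6 0.22 R z [-0.001  0.008 -1.   ] F [-2.2 10.2  5. ] w 0.218 g 40.1
grasp [585.3 270.6 251. ] ang 77.1 r 52.9 wheel(+k2pi) 1.89 Ftan -4.4 Frad 9.4
moment [1.71382345 0.41267551 0.00232971]
0.87 [285. 282.] [586. 276. 245.]
```

```bash
python3 - <<'E'
from h import *
a=cv2.imread('pics/scene0.png')[:,:,::-1].astype(int);b=cv2.imread('pics/s2.png')[:,:,::-1].astype(int)
print('heel s0',[a[v,165].tolist() for v in range(326,356,3)])
print('top s0',[a[v,180].tolist() for v in range(280,302,3)])
print('handle s0',[a[270,u].tolist() for u in range(266,288,3)],'handle s2',[b[200,u].tolist() for u in range(308,324,2)])
print('lens s2',[[b[v,u].tolist() for u in (320,324,330,334,338)] for v in (170,172,174,176)])
w=cv2.imread('pics/t2.png')[:,:,::-1].astype(int); t=cv2.imread('pics/t5.png')[:,:,::-1].astype(int)
c=calibration('top'); p=proj(c,[.6015,-.0115,.063]); print(p); u,v=map(int,p)
print('stack t2',w[v,u].tolist(),w[v-5,u].tolist(),w[v+6,u].tolist())
c2=calibration('wrist'); print('cam dir',np.array(c2['R'])[2])
wi=cv2.imread('pics/w11.png')[:,:,::-1].astype(int); print('w11 handle near', wi[200,287].tolist())
E
```

```text
heel s0 [[134, 89, 61], [147, 97, 67], [130, 87, 59], [145, 95, 65], [156, 102, 70], [127, 85, 58], [128, 86, 59], [128, 86, 59], [129, 86, 59], [76, 54, 37]]
top s0 [[59, 47, 37], [61, 49, 39], [60, 49, 39], [60, 49, 39], [67, 56, 47], [68, 57, 49], [66, 55, 46], [86, 69, 51]]
handle s0 [[186, 146, 108], [142, 100, 71], [146, 102, 71], [132, 92, 64], [81, 60, 45], [129, 102, 76], [136, 108, 81], [138, 109, 81]] handle s2 [[74, 70, 69], [55, 50, 46], [95, 67, 48], [99, 70, 51], [92, 66, 46], [86, 61, 45], [63, 48, 38], [61, 57, 55]]
lens s2 [[[64, 49, 36], [59, 46, 37], [77, 75, 72], [78, 76, 75], [78, 76, 74]], [[63, 47, 35], [66, 53, 45], [59, 49, 42], [60, 55, 51], [60, 55, 52]], [[100, 95, 90], [112, 111, 111], [62, 50, 42], [59, 45, 35], [61, 44, 34]], [[120, 119, 114], [90, 85, 82], [104, 103, 101], [65, 52, 42], [111, 108, 103]]]
[252.75745093 204.34533446]
stack t2 [17, 19, 22] [126, 126, 112] [87, 86, 87]
cam dir [ 0.05012014 -0.2894593  -0.95587723]
w11 handle near [131, 80, 45]
```

```bash
python3 - <<'E'
from h import *
s=read_state(); R=Ro.from_rotvec(s['tcp_rot']).as_matrix(); T=np.array(s['tool_pos']); c=calibration('wrist')
Rc=np.array(c['R']);tc=np.array(c['t'])
A=Rc@R; b=Rc@T+tc        # camera from tool
def cam(T,ya):
    y=np.radians(ya); Yv=np.array([np.cos(y),np.sin(y),0]);Z=np.array([0,0,-1.]);Xv=np.cross(Yv,Z); Rt=np.c_[Xv,Yv,Z]
    R2=A@Rt.T; return dict(camera_matrix=c['camera_matrix'],R=R2,t=b-R2@np.array(T))
c10=cam([.5277,-.0176,.1723],-85.0)
im=cv2.imread('pics/w10.png')[:,:,::-1].astype(int)
sub=np.zeros(im.shape[:2],bool); sub[20:185,200:365]=1
m=(im.max(2)<85)&sub
n,l,st,ce=cv2.connectedComponentsWithStats(m.astype(np.uint8)); k=1+st[1:,4].argmax(); m=l==k; print(st[k])
for z in (.045,.05,.055,.059,.063,.067): print('top z0',z,fit(c10,m,[602,-12,5],.008,z))
# control: piece on bench in w6 and heel in w9
c6=cam([.4268,-.2921,.1534],-52.6); im=cv2.imread('pics/w6.png')[:,:,::-1].astype(int); sub[:]=0; sub[140:256,230:345]=1
m=(im.max(2)<85)&sub; n,l,st,ce=cv2.connectedComponentsWithStats(m.astype(np.uint8)); k=1+st[1:,4].argmax(); m=l==k; print('control',st[k])
for z in (-.008,-.004,0,.004,.008): print(z,fit(c6,m,[444,-288,35],.008,z))
im=cv2.imread('pics/w10.png')[:,:,::-1]
for v in range(20,185,5): print(v,''.join('#' if p.max()<85 else 'B' if p[0]>p[2]*1.6 else '.' for p in im[v,195:370:3].astype(int)))
E
```

```text
[  220    28   125   136 15047]
top z0 0.045 (array([601.8, -13.2,   2.8]), np.float64(0.927))
top z0 0.05 (array([600.9, -13.2,   5.2]), np.float64(0.974))
top z0 0.055 (array([600.5, -13.5,   5. ]), np.float64(0.976))
top z0 0.059 (array([599.8, -13.2,   6.3]), np.float64(0.937))
top z0 0.063 (array([599.1, -13.3,   4.7]), np.float64(0.898))
top z0 0.067 (array([598.4, -13.1,   8.5]), np.float64(0.86))
control [ 241  148   97  100 8271]
-0.008 (array([ 441.6, -289.7,   35.5]), np.float64(0.964))
-0.004 (array([ 442.2, -289.2,   34.7]), np.float64(0.99))
0 (array([ 443. , -288.4,   34.9]), np.float64(0.97))
0.004 (array([ 442.9, -288.2,   36. ]), np.float64(0.938))
0.008 (array([ 443.5, -288.2,   32.7]), np.float64(0.904))
20 ...........................................................
25 ...........................................................
30 ........................###########........................
35 ....................###################...................#
40 .................#########################................#
45 ................############################....
[... 1029 characters left out ...]
 .........#########################################.........
135 .........#########################################.........
140 .........#########################################.........
145 .........#########################################.........
150 .........########################################..........
155 .........########################################..........
160 ..........#######################################..........
165 ...........................................................
170 ...........................................................
175 ...........................................................
180 ...........................................................
```

Emit:
step_arm --targets '[[[0,0,0],[2.5,-12,0],12],[[0,0,0],[0.5,-12,0],12],[[0,0,0],[0,0,0],12]]'

```text
time: 38.0
tool_pos: [0.5594, 0.2688, 0.3049]
tcp_rot: [-2.017, -2.398, -0.005]
wrist_force: [-6.9, 10.0, 6.8]
width: 0.218
grip_force: 40.5
```

```bash
python3 - <<'E'
from h import *
wh()
im,c=snap('wrist','w17')
for r in tip_of('wrist','crank_grip')[:1]: a=r['at'];print(round(r['score'],2),np.round(a),np.round(ray(c,a[1],a[0],.245)*1000))
im,c=snap('scene','s3')
for r in tip_of('scene','crank_grip')[:1]: print(r)
E
```

```text
t 38.0 tcp [559.4 268.8 304.9] yang 9.9 q6 0.23 R z [-0.004  0.007 -1.   ] F [-6.9 10.   6.8] w 0.218 g 40.5
grasp [559.2 269.2 250.9] ang 105.9 r 52.2 wheel(+k2pi) 1.388 Ftan -3.9 Frad 11.5
0.73 [284. 279.] [559. 275. 245.]
{'at': [91.4, 345.2], 'score': 0.55}
```

Emit:
step_arm --targets '[[[0,0,0],[0,0,0],40],[[0,0,0],[0,0,0],40],[[0,0,0],[0,0,0],40]]'

```text
time: 38.45
tool_pos: [0.5616, 0.2645, 0.3031]
tcp_rot: [-2.022, -2.403, 0.003]
wrist_force: [-1.2, 0.5, 0.2]
width: 0.471
grip_force: 0.0
```

```bash
python3 - <<'E'
from h import *
wh()
im,c=snap('wrist','w18')
for r in tip_of('wrist','crank_grip')[:1]: a=r['at'];print(round(r['score'],2),np.round(a),np.round(ray(c,a[1],a[0],.245)*1000))
for r in cut_out('wrist','crank_grip')[:1]: print(r['score'],r['extent'])
E
```

```text
t 38.45 tcp [561.6 264.5 303.1] yang 9.8 q6 0.23 R z [-0.002 -0.001 -1.   ] F [-1.2  0.5  0.2] w 0.471 g 0.0
grasp [561.5 264.5 249.1] ang 104.8 r 47.0 wheel(+k2pi) 1.407 Ftan -1.0 Frad 0.8
0.75 [273. 275.] [559. 275. 245.]
0.8 [245.9, 231.9, 304.5, 337.3]
```

Emit:
step_arm --targets '[[[0,0,0],[10,-1,0],40],[[0,0,0],[0,0,0],15],[[0,0,0],[0,0,0],12],[[0,0,0],[0,0,0],12],[[0,0,0],[0,0,0],12]]' --grip_force 60

```text
time: 39.02
tool_pos: [0.559, 0.2742, 0.3045]
tcp_rot: [-2.023, -2.402, -0.0]
wrist_force: [-2.9, 1.4, 1.2]
width: 0.219
grip_force: 59.0
```

```bash
python3 - <<'E'
from h import *
wh()
im,c=snap('wrist','w19')
for r in tip_of('wrist','crank_grip')[:1]: a=r['at'];print(round(r['score'],2),np.round(a),np.round(ray(c,a[1],a[0],.245)*1000))
E
python3 circ.py 104.5 14 .15
```

```text
t 39.02 tcp [559.  274.2 304.5] yang 9.8 q6 0.24 R z [-0.001  0.001 -1.   ] F [-2.9  1.4  1.2] w 0.219 g 59.0
grasp [558.9 274.2 250.5] ang 104.8 r 57.1 wheel(+k2pi) 1.407 Ftan -2.5 Frad 2.1
0.97 [297. 280.] [560. 274. 245.]
1 [0.1, 8.7] ; 2 [-1.3, 8.6] ; 3 [-2.5, 8.3] ; 4 [-3.7, 7.9] ; 5 [-4.9, 7.2]
6 [-5.9, 6.4] ; 7 [-6.7, 5.4] ; 8 [-7.5, 4.4] ; 9 [-8.1, 3.2] ; 10 [-8.5, 2.0]
11 [-8.6, 0.7] ; 12 [-8.7, -0.7] ; 13 [-8.5, -1.9] ; 14 [-8.1, -3.2] ;
```

Emit:
step_arm --targets '[[[0,0,0],[0.1,8.7,0],12],[[0,0,0],[-1.3,8.6,0],12]]'

```text
time: 39.28
tool_pos: [0.5748, 0.2762, 0.3045]
tcp_rot: [-2.021, -2.4, 0.003]
wrist_force: [-7.7, 2.1, 3.4]
width: 0.213
grip_force: 59.5
```

Emit:
step_arm --targets '[[[0,0,0],[-2.5,8.3,0],12],[[0,0,0],[-3.7,7.9,0],12]]'

```text
time: 39.45
tool_pos: [0.592, 0.2735, 0.3045]
tcp_rot: [-2.02, -2.4, 0.002]
wrist_force: [-10.2, 4.9, 4.3]
width: 0.213
grip_force: 59.7
```

```bash
python3 -c "
from h import *
wh()"
```

```text
t 39.45 tcp [592.  273.5 304.5] yang 9.8 q6 0.22 R z [-0.005  0.002 -1.   ] F [-10.2   4.9   4.3] w 0.213 g 59.7
grasp [591.7 273.6 250.5] ang 71.5 r 57.6 wheel(+k2pi) 1.987 Ftan -11.2 Frad 1.4
```

Emit:
step_arm --targets '[[[0,0,0],[-4.9,7.2,0],12],[[0,0,0],[-5.9,6.4,0],12]]'

```text
time: 39.62
tool_pos: [0.6041, 0.2679, 0.3044]
tcp_rot: [-2.014, -2.392, 0.004]
wrist_force: [-24.7, 17.3, 8.6]
width: 0.218
grip_force: 60.3
```

```bash
python3 -c "
from h import *
wh()"
```

```text
t 39.62 tcp [604.1 267.9 304.4] yang 9.8 q6 0.2 R z [-0.013  0.008 -1.   ] F [-24.7  17.3   8.6] w 0.218 g 60.3
grasp [603.4 268.3 250.4] ang 58.7 r 57.7 wheel(+k2pi) 2.21 Ftan -30.1 Frad 2.0
```

```bash
python3 - <<'E'
from h import *
c=calibration('scene'); print('pred crank s3',proj(c,[.559,.2745,.2455]),'obs 345.2,91.4')
w=np.radians(99.8);X=np.array([np.cos(w),np.sin(w)]);Y=np.array([-X[1],X[0]]);O=np.array([574,218.5])
P=lambda x,y,z: np.round(proj(c,[*(O+x*X+y*Y)/1000,z/1000]),1)
print('head front bottom',P(-35,40,146),P(-35,-40,146),'top',P(-35,40,196),P(-35,-40,196),'platen left/right extremes @105',P(0,50,105),P(0,-50,105),'steel top near @125',P(-50,0,125))
wh()
im,cc=snap('scene','s4')
for r in tip_of('scene','crank_grip')[:1]: print('crank now obs',r['at'][::-1],r['score'])
s=read_state(); print('pred',proj(c,[.6034,.2683,.2455]))
a=cv2.imread('pics/scene0.png')[:,:,::-1].astype(int)
def ch(p):
    r,g,b=p
    if g>r+5: return 'G'
    if r-b>18: return 'B' if r<110 else 'w'
    return '#' if r<50 else '+' if r<75 else '-' if r<100 else '.' if r<150 else ' '
for v in range(122,170): print(v,''.join(ch(a[v,u]) for u in range(305,370)))
E
```

```text
pred crank s3 [346.40150587  92.19773176] obs 345.2,91.4
head front bottom [317.6 142.2] [347.9 151. ] top [319.  127.8] [350.4 136.6] platen left/right extremes @105 [317.4 143.3] [353.6 153.8] steel top near @125 [329.9 156.3]
t 39.62 tcp [604.1 267.9 304.4] yang 9.8 q6 0.2 R z [-0.013  0.008 -1.   ] F [-24.7  17.3   8.6] w 0.218 g 60.3
grasp [603.4 268.3 250.4] ang 58.7 r 57.7 wheel(+k2pi) 2.21 Ftan -30.1 Frad 2.0
crank now obs [362.3, 100.7] 0.54
pred [361.67604019  99.99126279]
122 wwwwwwwwwwB+++-wwwwBGGGGGGG++++++++++++++++GGGGGGGGGG++++---+Bwww
123 wwwwwwwwwww+++--wwwGGGGGGGG++++++++++++++++GGGGGGGGGG+G++---+wwww
124 wwwwwwwwwww++++-BwBGGGGGGGGG++++++++++++++GGGGGGGGGG++G+---+-wwww
125 wwwwwwwwwwwB+++---GGGGGGGGGGG++++++++-+++GGGGGGGGGGG++++---+Bwwww
126 wwwwwwwwwwwB++++---GGGGGGGGGGG+++++++++++GGGGGGGGGGG+++---++Bwwww
127 wwwwwwwwwwwwB++++---GGGGGGGGGGGGG++++--+GGGGGGGGGGG+++---+++wwwww
128 wwwwwwwwwwwww+++++----GGGGGGGGGGGGG++--GGGGGGGGGGGG++---+++Bwwwww
129 wwwwwwwwwwwww-++++++---+GGGGGGGGGGG++--+GGGGGGGGGG++---++++Bwwwww
130 wwwwwwwwwwwwB--+++++++----GGGGGGGGG++---GGGGGGGG
[... 2047 characters left out ...]

160 ....    .-+------++####++++------------++++#+++++++++-    .--..--
161 .      ..++------++++####+++++++++++++++###+++++++++-.    .-+----
162        .+++------+++++###########+#######+++++++++++-      ..----
163       ..++------++++++++++#############++++++++++++-.        ----
164       .+++-----+++++++++++++++##+++++++++++++++++++-         ----
165      ..++------++++++++++++++++++++++++++++++++++++.        .----
166      .-+-------+++++++++++++++++++++++++++++++++++-.        -----
167      .++-------+++++++++++++++++++++++++++++++++++.        .+----
168     .-+--------++++++++++++++++++++++++++++++++++-.        .-----
169     .++-------+++++++++++++++++++++++++++++++++++-         ------
```

Emit:
step_arm --targets '[[[0,0,0],[5.9,-6.4,0],12],[[0,0,0],[4.9,-7.2,0],12],[[0,0,0],[3.7,-7.9,0],12],[[0,0,0],[2.0,-6.5,0],12],[[0,0,0],[0,0,0],12]]'

```text
time: 40.13
tool_pos: [0.577, 0.2761, 0.3045]
tcp_rot: [-2.022, -2.402, -0.0]
wrist_force: [-5.5, 4.4, 2.6]
width: 0.214
grip_force: 59.4
```

Emit:
step_arm --targets '[[[0,0,0],[0,0,0],12],[[0,0,0],[0,0,0],12]]'

```text
time: 40.3
tool_pos: [0.5772, 0.2761, 0.3045]
tcp_rot: [-2.022, -2.4, 0.001]
wrist_force: [-7.4, 4.7, 2.8]
width: 0.215
grip_force: 59.6
```

```bash
python3 -c "
from h import *
wh()"
```

```text
t 40.3 tcp [577.2 276.1 304.5] yang 9.8 q6 0.23 R z [-0.003  0.002 -1.   ] F [-7.4  4.7  2.8] w 0.215 g 59.6
grasp [577.  276.1 250.5] ang 86.5 r 57.2 wheel(+k2pi) 1.726 Ftan -7.6 Frad 4.2
```

Emit:
step_arm --targets '[[[0,0,0],[0,0,0],45],[[0,0,0],[0,0,0],45],[[0,0,0],[0,0,0],45],[[0,0,0],[0,0,0],45],[[0,0,0],[0,0,0],45]]'

```text
time: 40.72
tool_pos: [0.5789, 0.2749, 0.3044]
tcp_rot: [2.024, 2.402, 0.0]
wrist_force: [-0.1, -0.3, -0.1]
width: 0.527
grip_force: 0.0
```

```bash
python3 - <<'E'
from h import *
wh()
im,c=snap('wrist','w20')
for r in tip_of('wrist','crank_grip')[:1]: a=r['at'];print(round(r['score'],2),np.round(a),np.round(ray(c,a[1],a[0],.245)*1000,1))
E
```

```text
t 40.72 tcp [578.9 274.9 304.4] yang 9.8 q6 0.23 R z [ 0.001 -0.    -1.   ] F [-0.1 -0.3 -0.1] w 0.527 g 0.0
grasp [578.9 274.9 250.4] ang 84.4 r 56.1 wheel(+k2pi) 1.762 Ftan -0.0 Frad -0.3
0.87 [288. 248.] [567.1 276.8 245. ]
```

Emit:
step_arm --targets '[[[0,0,0],[0,-6,0],50],[[0,0,0],[0,-4,-3],50],[[0,0,0],[0,0,-15],50],[[0,0,0],[0,0,-30],50],[[0,0,0],[0,0,-40],50]]'

```text
time: 41.23
tool_pos: [0.5665, 0.2729, 0.3892]
tcp_rot: [-2.021, -2.4, 0.011]
wrist_force: [0.5, 0.1, -0.1]
width: 0.587
grip_force: 0.0
```

Emit:
step_arm --targets '[[[0,0,0],[-40,0,0],50],[[0,0,0],[-40,0,0],50],[[0,0,0],[-40,0,0],50],[[0,0,0],[-40,0,0],50],[[0,0,0],[-40,0,0],50]]'

```text
time: 41.65
tool_pos: [0.6021, 0.0751, 0.3931]
tcp_rot: [2.022, 2.403, 0.001]
wrist_force: [1.0, 0.8, -0.2]
width: 0.587
grip_force: 0.0
```

Emit:
step_arm --targets '[[[0,0,0],[-40,0,0],50],[[0,0,0],[-40,0,0],50],[[0,0,0],[0,0,0],50],[[0,0,0],[0,0,0],50]]'

```text
time: 41.98
tool_pos: [0.616, -0.0044, 0.3926]
tcp_rot: [-2.028, -2.399, -0.0]
wrist_force: [0.4, 1.0, -1.0]
width: 0.583
grip_force: 0.0
```

```bash
python3 - <<'E'
from h import *
where()
im,c=snap('wrist','w21'); 
r=cut_out('wrist','tray_handle')
O=np.array([573.5,219]);w=np.radians(99.8);X=np.array([np.cos(w),np.sin(w)])
tip('wrist',c,'tray_handle',.05,1); print('expected',O-155*X)
hsv=cv2.cvtColor(im,cv2.COLOR_RGB2HSV)
for r in r[:1]:
    m=r['region']&(hsv[...,1]>110); v,u=np.nonzero(m); print(r['score'],r['extent'])
    for a in range(v.min(),v.max(),30):
        k=u[(v>=a)&(v<a+3)]
        if len(k)>5: L=ray(c,k.min(),a+1,.061)*1000;Rr=ray(c,k.max()+1,a+1,.061)*1000; print(a,k.min(),k.max(),'width@61',np.round(np.linalg.norm(L-Rr),1),np.round((L+Rr)/2))
tip_=snap('top','t6'); tip('top',tip_[1],'crank_grip',.245,1)
E
```

```text
t 41.98 tcp [616.   -4.4 392.6] yang 9.6 q6 -0.21 R z [-0.  0. -1.] F [ 0.4  1.  -1. ] w 0.583 g 0.0
tray_handle 0.71 [ 97. 276.] [602.  68.  50.]
expected [599.88247237  66.26177574]
0.95 [223.1, 0.3, 334.1, 134.3]
0 264 282 width@61 18.1 [585. 154.  61.]
30 264 283 width@61 19.5 [590. 128.  61.]
60 264 283 width@61 20.0 [594. 101.  61.]
90 265 283 width@61 19.4 [599.  73.  61.]
120 265 283 width@61 19.9 [604.  44.  61.]
crank_grip 0.49 [206. 107.] [566. 276. 245.]
```

```bash
python3 -c "
from workcell import *
print(finish_job())"
```

```text
the job is handed in; nothing more can be done
None
```

I handed in the job at about 42 s with the heel and top piece stacked in the tray, the tray home against the back stop and the platen bearing at an estimated 40 N; I don't know how it was judged. Resistance began about 1.6 rad earlier than the given figures predict and the wheel was briefly overwound to about 50 N at the crank before I backed it off; I did not find the cause or look at the stack again inside the press, and the small top piece and tin were not touched.

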